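# Photograph the salvaged capacitors from two sides

### The job

Stand all the black capacitors from the mat upright on the white turntable platter and photograph them: press the shutter key down to its first click, hold it there for a second so that the camera focuses, then press it fully and let it up. Turn the turntable on by one click, with the capacitors still standing on it, and photograph them once more in the same way. Then stand all the capacitors upright on the floor of the aluminium tray, turn the turntable back to its first position, and leave everything else where it is.

Things in the scene. Friction and masses are not known exactly. Their poses are not given: they have to be found in the camera images.
- cap1: a stubby black capacitor can, an upright cylinder 50 mm across and 60 mm tall (two metal terminals stand 5 mm above its top), 150 g; origin at the centre of its underside, z up along the can. Two, three or all four are present
- cap2: a stubby black capacitor can, an upright cylinder 50 mm across and 60 mm tall (two metal terminals stand 5 mm above its top), 150 g; origin at the centre of its underside, z up along the can. Two, three or all four are present
- cap3: a stubby black capacitor can, an upright cylinder 50 mm across and 60 mm tall (two metal terminals stand 5 mm above its top), 150 g; origin at the centre of its underside, z up along the can. Two, three or all four are present
- cap4: a stubby black capacitor can, an upright cylinder 50 mm across and 60 mm tall (two metal terminals stand 5 mm above its top), 150 g; origin at the centre of its underside, z up along the can. Two, three or all four are present
- mat: the thin blue mat on which the capacitors stand at the start, 200 x 200 mm, 3 mm thick, fixed; origin under its centre. Mat and tray change sides from start to start
- tray: the open aluminium tray, 200 x 200 mm outside, walls 4 mm thick and 16 mm high, floor about 4 mm above the table, fixed; origin under its centre, x and y along its sides, z up
- turntable: the fixed base of the photo turntable, square, 190 mm; origin at table height on the vertical axis of rotation, z up. At the far edge of the table behind it stands the black camera, 142 mm high, fixed, its lens 0.82 m from the robot's axis
- platter_center (a point): the centre of the round white platter's top face, 30 mm above the table; the platter is 250 mm across and flat, with no rim
- handle_top (a point): the top of the platter's handle, a plain upright steel post 16 mm across on a tab beyond the platter's edge, 150 mm from the axis; its top is 60 mm above the platter's face (90 mm above the table). The post turns with the platter
- platter (a joint): angle of the turntable (rad), growing anticlockwise seen from above. It has three sprung click positions, 0, 0.9 and 1.8, and falls into the nearest when let go; end stops just beyond 0 and 1.8. It starts in the first, 0; the next is 0.9. Moving the post takes about 2 to 4 N. Capacitors standing on the platter ride along
- pod: the grey box of the shutter key, 80 x 90 mm, 36 mm high, fixed; origin under its centre. It stands on the left or on the right, changing places with the transformer
- key_top (a point): the centre of the top of the round black shutter key, 40 mm across, on top of the pod, 64 mm above the table when it is up; it goes straight down 6 mm to the first click and 6 mm more to the bottom, and springs back up by itself
- key_half (a joint): first stage of the shutter key: 0 up, 0.006 m at the first click. Light spring, about 1 N rising to 2.5 N
- key_full (a joint): second stage of the shutter key: 0 until the first stage is down and the push exceeds about 7 N, 0.006 m fully down at about 10.5 N
- transformer: a steel and copper transformer with an orange terminal strip, 90 x 100 mm, 74 mm high, fixed; origin under its centre; not part of the job
- tape: a yellow roll of tape lying flat, 84 mm across, 24 mm high; loose; leave it where it is
- bottle: a white bottle with a metal cap, 64 mm across, 110 mm tall; loose; leave it where it is
- dish: a shallow pale dish, 90 mm across, 30 mm high; loose; leave it where it is
- driver: a screwdriver lying flat, 170 mm long; loose; leave it where it is
- beaker: a red plastic tumbler, 72 mm across, 90 mm tall; loose; leave it where it is
- splitter: a white terminal block, 90 x 50 mm, 44 mm high; loose; leave it where it is

How it is judged:
By the outcome, as a careful person would: the job done as asked, in the order asked, and still so for the second after the job is handed in, with the robot touching nothing.
Of cap1, cap2, cap3, cap4 only 2 to 4 are there at a start; the rules pass over those that are not, and their reading is None.
At some moment in a run one of cap1, cap2, cap3, cap4 may be knocked a few centimetres aside while the robot is not near it.
It also fails if it takes over 210 s, if anything falls off the work surface, if the arm or the gripper's body presses on something with over 40 N, if the wrist force passes 120 N, or if a joint passes its speed limit or range.

### The arm

A 7-joint arm with a two-finger parallel gripper is mounted at the origin on the work surface. World frame = base frame: x ahead of the robot, y to its left, z up, the work surface at z = 0. Lengths are in m, angles in rad, forces in N, time in s.
With the tool pointing down it reaches from about 0.4 to 0.85 m from the base axis. Payload 4.5 kg.
Tool frame: the origin (TCP) lies at the centre of the arm's flange, where the gripper is bolted on; the fingertips stand 173 mm ahead of it and the grasp point (between the pads) lies 155 mm ahead of it; z points along the fingers, x is the direction in which the jaws open and shut, and the axes are right-handed (so a half turn about z gives the same grasp; the last joint's range is limited). The gripper opens to 85 mm and grips with 20 to 120 N. Pads are 22 mm wide; open, the fingers measure 114 mm over their backs; the gripper's body (76 mm by 85 mm) begins 54 mm behind the grasp point. The pads swing forward as they close: fully open they stand 13 mm farther back than shut.
Start: joints at [-1.281, 0.689, -0.195, 1.565, 0.157, 0.902, -0.215], TCP at [0.158, 0.605, 0.405] pointing down, gripper open.
Joint ranges: [-3.01, 3.01], [-0.46, 2.08], [-1.47, 1.51], [0.13, 2.56], [-1, 4.14], [0.04, 2.09], [-2.66, 2.66]. Speed limits (rad/s): [2.57, 2.57, 3.14, 3.14, 3.14, 3.14, 3.14].

### API

Orientations are given as a unit quaternion [x, y, z, w].
In Python, from workcell import readout, snapshot, bot, models gives the robot as it stands. The module is installed in compiled form; this text tells all that it offers.
- The arm moves only by the tool step_arm, never from a script. Its argument "series" is a list of rows, each a list of 3 entries, a list of its own where there are three numbers: the turn, a rotation vector about the tool's x, y, z normalised to -1 to 1, where 1 is 4 degrees, then the shift along the tool's x, y, z normalised to -1 to 1, where 1 is 25 mm, then the opening, from -1 (shut) to 1 (fully open), so that 0 is half open. A call has 1 to 8 rows; each row shifts and turns the pose as measured when the row begins, along the tool's axes as they then stand; what a row does not reach is not made up. A row lasts 1/12 s, in which the tool goes at most 41.7 mm and 7.16 degrees, less where a joint would pass 70% of its speed; a pose out of reach is approached as far as the arm can. A call with a number of a shift or a turn outside -1 to 1 is refused whole. A call with a gripper value outside its range is refused whole. The fingers move at their own pace and stop on an object; the grip force is fixed at half the most. Time passes only in rows, so rows that do not move let the fingers close. It gives the time, the measured TCP pose, the force and the opening at its end, in the units of the state.
- readout.sense(): the state, without advancing time (a new reading comes with each control period).
- snapshot(name): name is "scene" or "top"; returns a dict with "color" (480x640x3 uint8, red, green, blue), "range_z" (480x640 float32, m along the optical axis (not along the pixel's ray), 0 where there is no reading), "K" (3x3 intrinsics, pixels), "k1" (the pictures are not rectified: a ray, as slopes to the right and down, at radius r is drawn at 1 + k1 r^2 times it, then the intrinsics apply), "world_to_cam" (4x4, takes a point from world to camera coordinates). Camera axes: x right, y down, z forward; pixel columns grow to the right and rows downward; lengths in m; the calibration is good to about 2 mm. A picture is of the moment at which its call begins.
- bot.close_job(): hands the job in, once; it reports no verdict.
Trained networks look in a picture, given as the dict that the camera call returned (one of the last four; its "shot" number tells which), for a name from the list of things; names that differ only in an ending like _2 or _b are one class to them, and where a whole thing is asked for, a point or a joint stands for the part that bears it (a point fixed in the world has none). Each returns a list of dicts, best first, with "score" (0 to 1); they miss things now and then, are a little off and sometimes report something else, mostly with a low value. They report only what shows in the picture. A call takes as long as a camera call.
- models.masks_of(picture, label): "region" (480x640 bool, what is visible of it) and "rect" ([left, top, right, bottom] as shares, 0 to 1, of the picture: columns of its width, rows of its height, round what is visible of it).
- models.pinpoint(picture, label): "position" ([column, row] as shares, 0 to 1, of the picture: columns of its width, rows of its height: a listed point, or the origin of a listed thing).
The state is a dict: "time": time; "joints": joint angles; "joint_vel": joint speeds; "joint_efforts": joint torques, N m; "eef_pos": TCP position; "eef_rot": TCP orientation; "wrist_force": force on the tool from outside, world axes, zero at the start; "torque": the same for the moment, N m; "grip_width": finger opening in m.
Only numpy, scipy, OpenCV 4.12 (cv2) and the standard library are available. Lean on these libraries where they do the work, as an engineer would, in place of code of your own. Each camera call takes 0.05 s, during which the arm holds its last target.

## Working session

There is one attempt and no reset: what is moved stays moved. The work goes in short steps, Python scripts to look and compute and a tool call to move; the robot and the scene stay as the last step left them, time stands still between calls to the robot, and variables do not carry over. Pictures are saved under pics/ and viewed, and the job is handed in when it is done.

Besides the shell and the picture viewer there is one more tool, called after "Emit:" as name([rows], argument=value, ...), one row to a line, values as JSON. step_arm: Moves the arm, as the interface text tells. Its arguments: {"type":"object","properties":{"series":{"type":"array"}},"required":["series"]}

```bash
mkdir -p pics; ls; cat > h.py <<'E'
import numpy as np, cv2
from workcell import readout, snapshot, bot, models
def px2w(p,u,v,z=None,d=None):
    K=np.array(p["K"]);k1=p["k1"];T=np.array(p["world_to_cam"])
    x=(u-K[0,2])/K[0,0];y=(v-K[1,2])/K[1,1]
    rd=np.hypot(x,y);r=rd
    for _ in range(20): r=rd/(1+k1*r*r)
    s=r/rd if rd>0 else 1
    ray=np.array([x*s,y*s,1.])
    R=T[:3,:3];t=T[:3,3];o=-R.T@t;dr=R.T@ray
    if d is None: d=(z-o[2])/dr[2]
    return o+d*dr
def w2px(p,X):
    K=np.array(p["K"]);k1=p["k1"];T=np.array(p["world_to_cam"])
    c=T[:3,:3]@np.array(X)+T[:3,3];x,y=c[0]/c[2],c[1]/c[2];r2=x*x+y*y
    return np.array([K[0,0]*x*(1+k1*r2)+K[0,2],K[1,1]*y*(1+k1*r2)+K[1,2]])
def save(p,n): cv2.imwrite("pics/"+n+".png",cv2.cvtColor(p["color"],cv2.COLOR_RGB2BGR))
E
python3 - <<'E'
from h import *
s=readout.sense()
print({k:np.round(v,3) for k,v in s.items()})
for n in("scene","top"):
    p=snapshot(n);save(p,n+"0");T=np.array(p["world_to_cam"]);print(n,p["k1"],-T[:3,:3].T@T[:3,3])
    for l in["cap1","mat","tray","turntable","platter_center","handle_top","pod","key_top","transformer","tape","bottle","dish","driver","beaker","splitter"]:
        for r in models.pinpoint(p,l)[:5]:
            u,v=r["position"][0]*640,r["position"][1]*480
            z={"platter_center":.03,"handle_top":.09,"key_top":.064,"cap1":.003}.get(l,0)
            d=p["range_z"][int(min(v,479)),int(min(u,639))]
            print(l,round(r["score"],2),int(u),int(v),px2w(p,u,v,z=z).round(3),px2w(p,u,v,d=d).round(3))
E
```

```text
pics
{'time': np.float64(0.0), 'joints': array([-1.281,  0.69 , -0.195,  1.566,  0.157,  0.902, -0.215]), 'joint_vel': array([-0.001,  0.002,  0.001, -0.001, -0.001, -0.001, -0.   ]), 'joint_efforts': array([ 1.0000e-03, -5.3962e+01, -1.2670e+00, -1.5855e+01,  9.0000e-03,
        9.0000e-03,  0.0000e+00]), 'eef_pos': array([0.158, 0.604, 0.404]), 'eef_rot': array([ 0.792,  0.611, -0.001,  0.001]), 'wrist_force': array([ 0.823, -0.839,  0.494]), 'torque': array([-0.033, -0.054, -0.006]), 'grip_width': np.float64(0.085)}
scene 0.019887649711786998 [1.36046582 0.14751046 1.03947083]
cap1 0.94 468 258 [0.504 0.382 0.003] [0.526 0.376 0.03 ]
cap1 0.92 457 229 [0.407 0.351 0.003] [0.43  0.346 0.028]
cap1 0.83 423 252 [0.505 0.265 0.003] [0.532 0.261 0.035]
cap1 0.61 418 227 [0.418 0.246 0.003] [0.436 0.244 0.022]
cap1 0.31 353 215 [0.411 0.061 0.003] [0.49  0.068 0.09 ]
mat 0.89 441 239 [0.447 0.311 0.   ] [0.454 0.31  0.009]
tray 0.97 226 208 [ 0.45  -0.302  0.   ] [ 0.452 -0.301  0.002]
turntable 0.98 312 264 [ 0.599 -0.018  0.   ] [ 0.623 -0.012  0.033]
turntable 0.47 160 248 [ 0.626 -0
[... 1767 characters left out ...]
294  0.003]
transformer 0.75 422 217 [ 0.635 -0.236  0.   ] [ 0.627 -0.222  0.07 ]
tape 0.79 302 327 [0.368 0.065 0.   ] [0.368 0.065 0.001]
tape 0.67 217 268 [0.515 0.273 0.   ] [0.515 0.259 0.063]
bottle 0.76 223 177 [0.742 0.257 0.   ] [0.726 0.239 0.086]
dish 0.68 334 227 [ 0.612 -0.017  0.   ] [ 0.609 -0.017  0.029]
driver 0.7 299 281 [0.48  0.071 0.   ] [0.482 0.067 0.088]
driver 0.16 425 218 [ 0.632 -0.241  0.   ] [ 0.624 -0.226  0.076]
beaker 0.89 496 216 [ 0.634 -0.421  0.   ] [ 0.625 -0.39   0.089]
beaker 0.31 448 287 [ 0.46  -0.294  0.   ] [ 0.461 -0.292  0.007]
splitter 0.85 158 231 [0.61 0.42 0.  ] [0.607 0.412 0.025]
splitter 0.35 228 176 [0.744 0.244 0.   ] [0.728 0.228 0.078]
```

View pics/scene0.png

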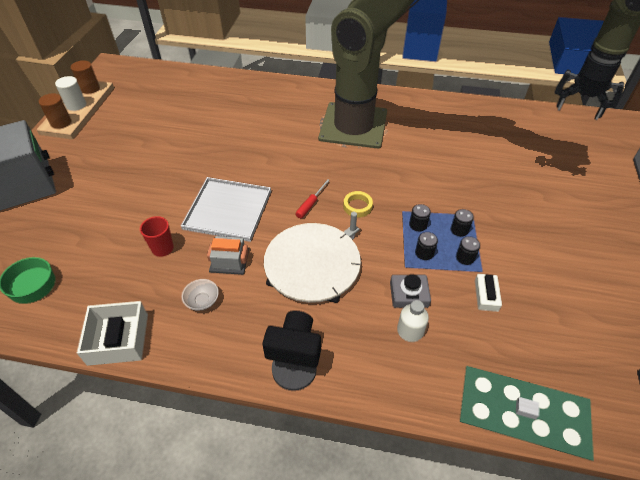

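View pics/top0.png

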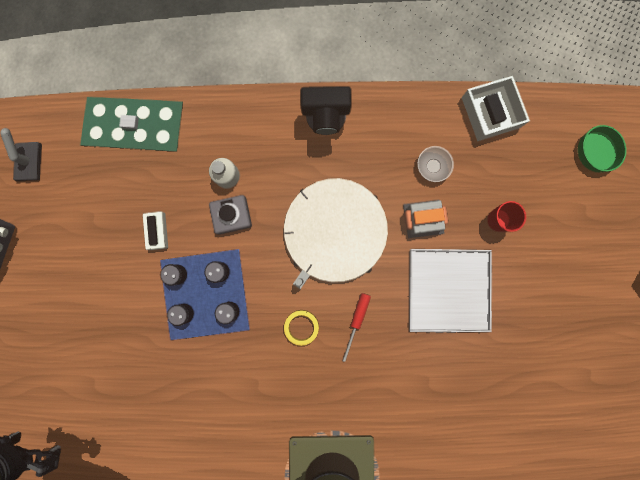

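```bash
cat >> h.py <<'E'
def cloud(p):
    d=p["range_z"];K=np.array(p["K"]);T=np.array(p["world_to_cam"])
    v,u=np.mgrid[0:480,0:640]
    pts=cv2.undistortPoints(np.stack([u.ravel(),v.ravel()],1).astype(np.float64)[:,None],K,np.array([p["k1"],0,0,0,0]))[:,0]
    P=np.c_[pts,np.ones(len(pts))]*d.ravel()[:,None]
    W=(P-T[:3,3])@T[:3,:3]
    return W.reshape(480,640,3)
def caps(p,zlo,zhi,xr,yr,dark=True):
    """flat top discs: pixels between zlo,zhi in box; components -> min enclosing circle in world"""
    W=cloud(p);m=(W[...,2]>zlo)&(W[...,2]<zhi)&(W[...,0]>xr[0])&(W[...,0]<xr[1])&(W[...,1]>yr[0])&(W[...,1]<yr[1])&(p["range_z"]>0)
    n,L=cv2.connectedComponents(m.astype(np.uint8));out=[]
    for i in range(1,n):
        q=W[L==i]
        if len(q)<80: continue
        c,r=cv2.minEnclosingCircle(q[:,:2].astype(np.float32))
        out.append((np.round(c,4),round(r,4),np.round(q.mean(0),4),len(q)))
    return out
E
python3 - <<'E'
from h import *
p=snapshot("top")
print("caps");[print(o) for o in caps(p,.055,.075,(.33,.57),(.17,.45))]
print("platter");[print(o) for o in caps(p,.022,.038,(.42,.75),(-.18,.16))]
print("handle");[print(o) for o in caps(p,.07,.1,(.42,.55),(0,.16))]
W=cloud(p)
m=(W[...,2]>.08)&(W[...,2]<.1)&(W[...,0]>.42)&(W[...,0]<.55)&(W[...,1]>0)&(W[...,1]<.16);print(W[m].mean(0),m.sum())
print("key");[print(o) for o in caps(p,.056,.072,(.6,.69),(.19,.29))]
print("tray");
for l in["tray","mat"]:
  r=models.masks_of(p,l)
  if r:
    q=W[r[0]["region"]];print(l,r[0]["score"],cv2.minAreaRect(q[:,:2].astype(np.float32)),np.median(q[:,2]))
q=W[(abs(W[...,2]-.016)<.006)&(W[...,0]>.3)&(W[...,0]<.6)&(W[...,1]<-.17)&(W[...,1]>-.45)]
print(q.min(0),q.max(0),cv2.minAreaRect(q[:,:2].astype(np.float32)))
print(px2w(p,409,250,.016),px2w(p,491,250,.016),px2w(p,409,331,.016),px2w(p,491,331,.016))
for l in["bottle","driver","tape"]:
  r=models.masks_of(p,l); 
  if r: q=W[r[0]["region"]];print(l,r[0]["score"],q.min(0).round(3),q.max(0).round(3))
b=cv2.resize(p["color"][150:350,150:400],None,fx=3,fy=3,interpolation=cv2.INTER_CUBIC);p["color"]=b;save(p,"crop0")
E
```

```text
caps
(array([0.5082, 0.265 ]), 0.0257, array([0.5081, 0.2643, 0.0634]), 364)
(array([0.5027, 0.3714]), 0.0269, array([0.5022, 0.3706, 0.0631]), 378)
(array([0.4107, 0.2409]), 0.0262, array([0.4109, 0.2407, 0.0631]), 376)
(array([0.4085, 0.3554]), 0.0265, array([0.4087, 0.3546, 0.0632]), 382)
platter
(array([ 0.5882, -0.0082]), 0.1452, array([ 0.6036, -0.0177,  0.03  ]), 8535)
(array([ 0.4345, -0.0837]), 0.0179, array([ 0.4343, -0.0847,  0.0243]), 88)
handle
[0.48370403 0.06859651 0.08969804] 41
key
(array([0.6465, 0.2356]), 0.0192, array([0.6463, 0.2354, 0.0639]), 199)
tray
tray 0.75 ((0.45680347084999084, -0.20071196556091309), (0.41127029061317444, 0.20745038986206055), 87.70645141601562) 0.004433948963480786
mat 0.66 ((0.46449369192123413, 0.20407584309577942), (0.20159195363521576, 0.40975481271743774), 6.800276756286621) 0.002735949826717313
[ 0.34981579 -0.41553292  0.01001027] [ 0.59942256 -0.19298502  0.02189068] ((0.4754265248775482, -0.30420422554016113), (0.2200157344341278, 0.2493414729833603), 89.39009857177734)
[ 0.55310309 -0.19648514  0.016     ] [ 0.54961519 -0.39907787  0.016     ] [ 0.35784702 -0.19231295  0.016     ] [ 0.35238605 -0.39385262  0.016     ]
bottle 0.79 [ 0.509  0.003 -0.004] [0.787 0.275 1.21 ]
driver 0.77 [ 0.295 -0.101 -0.005] [0.509 0.003 1.21 ]
tape 0.68 [ 0.33   0.003 -0.005] [0.509 0.108 1.21 ]
```

View pics/crop0.png

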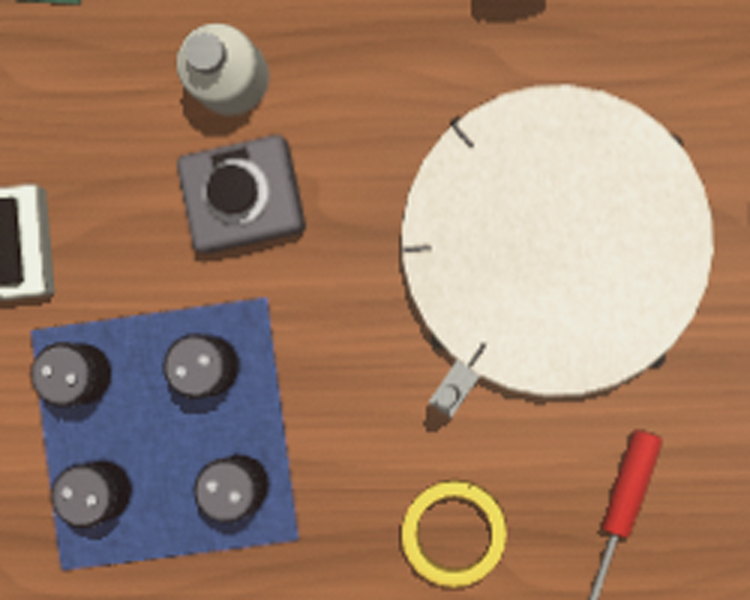

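Emit:
step_arm([
  [[0,0,-1],[0,0,0],0.7],
  [[0,0,-1],[0,0,0],0.7],
  [[0,0,-1],[0,0,0],0.7],
  [[0,0,-0.7],[0,0,0],0.7],
])

```text
time: 2.23
eef_pos: [0.1579, 0.6047, 0.4048]
eef_rot: [0.702, 0.712, 0.0, 0.0]
wrist_force: [0.5, 0.4, -1.0]
grip_width: 0.0727
```

```bash
cat >> h.py <<'E'
from scipy.spatial.transform import Rotation as Ro
import sys
def plan(x,y,z,phi=90):
    s=readout.sense();R=Ro.from_quat(s["eef_rot"]).as_matrix();d=np.array([x,y,z])-s["eef_pos"]
    t=R.T@d/.025
    Rt=np.array([[np.cos(np.radians(phi)),np.sin(np.radians(phi)),0],[np.sin(np.radians(phi)),-np.cos(np.radians(phi)),0],[0,0,-1]])
    rv=Ro.from_matrix(R.T@Rt).as_rotvec(degrees=True)/4
    print("pos",np.round(s["eef_pos"],4),"t",round(s["time"],1),"F",np.round(s["wrist_force"],1),"w",round(s["grip_width"],4),"UNITS",t.round(2),"TURN",rv.round(2))
E
cat > pl <<'E'
#!/bin/bash
python3 -c "from h import *
plan($1,$2,$3,${4:-90})"
E
chmod +x pl; ./pl .503 .371 .30
```

```text
pos [0.1579 0.6047 0.4048] t 2.2 F [ 0.5  0.4 -1. ] w 0.0727 UNITS [-9.53 13.67  4.2 ] TURN [ 0.01 -0.    0.19]
```

Emit:
step_arm([
  [[0,0,0],[-0.65,1,0.15],0.7],
  [[0,0,0],[-0.65,1,0.15],0.7],
  [[0,0,0],[-0.65,1,0.15],0.7],
  [[0,0,0],[-0.65,1,0.15],0.7],
  [[0,0,0],[-0.65,1,0.15],0.7],
  [[0,0,0],[-0.65,1,0.15],0.7],
  [[0,0,0],[-0.65,1,0.15],0.7],
  [[0,0,0],[-0.65,1,0.15],0.7],
])

```text
time: 2.9
eef_pos: [0.359, 0.4807, 0.3735]
eef_rot: [0.695, 0.719, 0.002, -0.006]
wrist_force: [0.8, 0.1, -0.1]
grip_width: 0.0725
```

```bash
./pl .503 .371 .30
```

```text
pos [0.359  0.4807 0.3735] t 2.9 F [ 0.8  0.1 -0.1] w 0.0725 UNITS [-4.61  5.62  2.86] TURN [-0.08 -0.15  0.5 ]
```

Emit:
step_arm([
  [[0,0,0.1],[-0.75,0.95,0.45],0.7],
  [[0,0,0.1],[-0.75,0.95,0.45],0.7],
  [[0,0,0.1],[-0.75,0.95,0.45],0.7],
  [[0,0,0.1],[-0.75,0.95,0.45],0.7],
  [[0,0,0.1],[-0.75,0.95,0.45],0.7],
  [[0,-0.1,0],[-0.75,0.8,0.45],0.7],
  [[0,0,0],[0,0,0],0.7],
])

```text
time: 3.48
eef_pos: [0.5132, 0.3595, 0.3011]
eef_rot: [0.712, 0.702, 0.001, -0.0]
wrist_force: [0.4, -0.8, -0.4]
grip_width: 0.0729
```

```bash
./pl .503 .371 .19
```

```text
pos [0.5132 0.3595 0.3011] t 3.5 F [ 0.4 -0.8 -0.4] w 0.0729 UNITS [ 0.45 -0.42  4.44] TURN [ 0.02 -0.02 -0.19]
```

Emit:
step_arm([
  [[0,0,-0.2],[0.45,-0.42,0.2],0.7],
  [[0,0,0],[0,0,1],0.7],
  [[0,0,0],[0,0,1],0.7],
])

```text
time: 3.73
eef_pos: [0.5055, 0.3721, 0.2488]
eef_rot: [0.709, 0.706, 0.006, 0.0]
wrist_force: [-0.1, 0.1, -0.8]
grip_width: 0.0729
```

```bash
./pl .503 .371 .19
```

```text
pos [0.5055 0.3721 0.2488] t 3.7 F [-0.1  0.1 -0.8] w 0.0729 UNITS [-0.06 -0.12  2.35] TURN [ 0.13 -0.13 -0.06]
```

Emit:
step_arm([
  [[0,0,0],[-0.06,-0.1,0.9],0.7],
  [[0,0,0],[0,0,0.9],0.7],
  [[0,0,0],[0,0,0.35],0.7],
  [[0,0,0],[0,0,0],0.7],
])

```text
time: 4.07
eef_pos: [0.4959, 0.3778, 0.1893]
eef_rot: [0.705, 0.709, 0.005, -0.003]
wrist_force: [-0.3, -0.2, -1.2]
grip_width: 0.0727
```

```bash
./pl .503 .371 .19
```

```text
pos [0.4959 0.3778 0.1893] t 4.1 F [-0.3 -0.2 -1.2] w 0.0727 UNITS [-0.27  0.28 -0.03] TURN [ 0.03 -0.16  0.09]
```

Emit:
step_arm([
  [[0,-0.1,0],[-0.27,0.28,0],0.7],
  [[0,0,0],[0,0,0],0.7],
])

```text
time: 4.23
eef_pos: [0.5018, 0.373, 0.1901]
eef_rot: [0.703, 0.711, 0.002, -0.001]
wrist_force: [-0.3, -1.1, -0.4]
grip_width: 0.0721
```

```bash
./pl .503 .371 .19
```

```text
pos [0.5018 0.373  0.1901] t 4.2 F [-0.3 -1.1 -0.4] w 0.0721 UNITS [-0.08  0.05  0.  ] TURN [ 0.02 -0.07  0.15]
```

Emit:
step_arm([
  [[0,0,0],[-0.06,0.03,0],-0.1],
  [[0,0,0],[0,0,0],-0.1],
  [[0,0,0],[0,0,0],-0.1],
  [[0,0,0],[0,0,0],-0.1],
  [[0,0,0],[0,0,0],-0.1],
  [[0,0,0],[0,0,0],-0.1],
])

```text
time: 4.73
eef_pos: [0.5046, 0.3719, 0.195]
eef_rot: [0.704, 0.71, 0.006, -0.001]
wrist_force: [0.3, -0.5, -1.4]
grip_width: 0.0489
```

Emit:
step_arm([
  [[0,0,0],[0,0,-0.5],-0.1],
  [[0,0,0],[0,0,-1],-0.1],
  [[0,0,0],[0,0,-1],-0.1],
  [[0,0,0],[0,0,-1],-0.1],
  [[0,0,0],[0,0,-1],-0.1],
  [[0,0,0],[-0.5,0,-0.5],-0.1],
  [[0,0,0],[-1,0.2,0],-0.1],
  [[0,0,0],[-1,0.2,0],-0.1],
])

```text
time: 5.4
eef_pos: [0.5106, 0.3144, 0.3305]
eef_rot: [0.7, 0.714, 0.009, -0.004]
wrist_force: [0.2, -0.7, -1.9]
grip_width: 0.0485
```

```bash
./pl .655 -.067 .32
```

```text
pos [0.5106 0.3144 0.3305] t 5.4 F [ 0.2 -0.7 -1.9] w 0.0485 UNITS [-15.38   5.45   0.18] TURN [ 0.09 -0.25  0.3 ]
```

Emit:
step_arm([
  [[0,0,0],[-1,0.35,0],-0.1],
  [[0,0,0],[-1,0.35,0],-0.1],
  [[0,0,0],[-1,0.35,0],-0.1],
  [[0,0,0],[-1,0.35,0],-0.1],
  [[0,0,0],[-1,0.35,0],-0.1],
  [[0,0,0],[-1,0.35,0],-0.1],
  [[0,0,0],[-1,0.35,0],-0.1],
  [[0,0,0],[-1,0.35,0],-0.1],
])

```text
time: 6.07
eef_pos: [0.5852, 0.1088, 0.3363]
eef_rot: [0.697, 0.717, 0.012, -0.003]
wrist_force: [0.2, -0.4, -2.4]
grip_width: 0.0486
```

```bash
./pl .655 -.067 .32
```

```text
pos [0.5852 0.1088 0.3363] t 6.1 F [ 0.2 -0.4 -2.4] w 0.0486 UNITS [-7.12  2.58  0.54] TURN [ 0.17 -0.3   0.41]
```

Emit:
step_arm([
  [[0,0,0.2],[-1,0.35,0],-0.1],
  [[0,0,0.2],[-1,0.35,0],-0.1],
  [[0,-0.1,0],[-1,0.35,0.1],-0.1],
  [[0,-0.1,0],[-1,0.35,0.1],-0.1],
  [[0,-0.1,0],[-1,0.35,0.1],-0.1],
  [[0.1,0,0],[-0.8,0.3,0.1],-0.1],
  [[0.1,0,0],[-0.5,0.2,0.1],-0.1],
  [[0,0,0],[0,0,0],-0.1],
])

```text
time: 6.73
eef_pos: [0.6442, -0.066, 0.3288]
eef_rot: [0.711, 0.703, -0.003, 0.003]
wrist_force: [0.9, -1.1, -0.7]
grip_width: 0.0491
```

```bash
./pl .655 -.067 .25
```

```text
pos [ 0.6442 -0.066   0.3288] t 6.7 F [ 0.9 -1.1 -0.7] w 0.0491 UNITS [-0.01  0.43  3.15] TURN [ 0.02  0.12 -0.17]
```

Emit:
step_arm([
  [[0,0.1,-0.1],[0,0.43,0.3],-0.1],
  [[0,0,0],[0,0,1],-0.1],
  [[0,0,0],[0,0,1],-0.1],
  [[0,0,0],[0,0,0.7],-0.1],
  [[0,0,0],[0,0,0],-0.1],
])

```text
time: 7.15
eef_pos: [0.6553, -0.0633, 0.2569]
eef_rot: [0.709, 0.705, 0.003, 0.002]
wrist_force: [-0.4, 1.0, -1.4]
grip_width: 0.0488
```

```bash
./pl .655 -.067 .222; python3 - <<'E'
from h import *
p=snapshot("scene");c=p["color"][170:330,200:440];p["color"]=cv2.resize(c,None,fx=3,fy=3,interpolation=cv2.INTER_CUBIC);save(p,"s1")
E
```

```text
pos [ 0.6553 -0.0633  0.2569] t 7.2 F [-0.4  1.  -1.4] w 0.0488 UNITS [-0.15 -0.02  1.4 ] TURN [ 0.11 -0.03 -0.07]
```

View pics/s1.png

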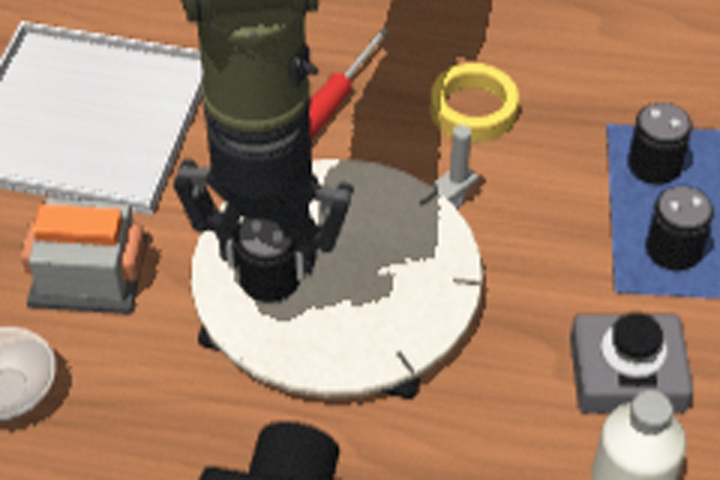

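Emit:
step_arm([
  [[0,0,0],[-0.1,0,0.8],-0.1],
  [[0,0,0],[0,0,0.3],-0.1],
  [[0,0,0],[0,0,0.1],-0.1],
])

```text
time: 7.45
eef_pos: [0.6579, -0.0623, 0.2334]
eef_rot: [0.708, 0.706, 0.008, 0.005]
wrist_force: [-0.9, 0.0, -1.1]
grip_width: 0.0487
```

Emit:
step_arm([
  [[0,0,0],[0,0,0.12],-0.1],
  [[0,0,0],[0,0,0],-0.1],
])

```text
time: 7.62
eef_pos: [0.6583, -0.0613, 0.2322]
eef_rot: [0.707, 0.707, 0.008, 0.005]
wrist_force: [-0.2, 0.4, -0.7]
grip_width: 0.0489
```

Emit:
step_arm([
  [[0,0,0],[-0.15,-0.1,0.2],-0.1],
  [[0,0,0],[0,0,0.15],-0.1],
  [[0,0,0],[0,0,0],-0.1],
])

```text
time: 7.87
eef_pos: [0.6568, -0.0648, 0.2255]
eef_rot: [0.707, 0.707, 0.01, 0.006]
wrist_force: [0.2, 0.5, -1.5]
grip_width: 0.0493
```

```bash
./pl .655 -.067 .222
```

```text
pos [ 0.6568 -0.0648  0.2255] t 7.9 F [ 0.2  0.5 -1.5] w 0.0493 UNITS [-0.09 -0.07  0.14] TURN [ 0.34 -0.07 -0.01]
```

Emit:
step_arm([
  [[0.3,0,0],[0,0,0.12],-0.1],
  [[0,0,0],[0,0,0.08],-0.1],
  [[0,0,0],[0,0,0],-0.1],
])

```text
time: 8.12
eef_pos: [0.6569, -0.0653, 0.2205]
eef_rot: [0.708, 0.707, 0.002, -0.001]
wrist_force: [-0.1, -0.5, -1.8]
grip_width: 0.0488
```

```bash
./pl .655 -.067 .222
```

```text
pos [ 0.6569 -0.0653  0.2205] t 8.1 F [-0.1 -0.5 -1.8] w 0.0488 UNITS [-0.07 -0.08 -0.06] TURN [ 0.01 -0.07 -0.02]
```

Emit:
step_arm([
  [[0,0,0],[0,0,0.08],-0.1],
  [[0,0,0],[0,0,0],-0.1],
])

```text
time: 8.28
eef_pos: [0.6576, -0.0649, 0.2202]
eef_rot: [0.708, 0.707, 0.003, -0.001]
wrist_force: [0.3, 1.1, -0.9]
grip_width: 0.0493
```

Emit:
step_arm([
  [[0,0,0],[0,0,0.08],-0.1],
  [[0,0,0],[0,0,0],-0.1],
])

```text
time: 8.45
eef_pos: [0.6582, -0.0645, 0.2202]
eef_rot: [0.707, 0.707, 0.003, -0.0]
wrist_force: [0.1, -0.3, -1.1]
grip_width: 0.0489
```

Emit:
step_arm([
  [[0,0,0],[-0.05,-0.05,0.2],-0.1],
  [[0,0,0],[0,0,0],-0.1],
])

```text
time: 8.62
eef_pos: [0.6586, -0.0641, 0.2212]
eef_rot: [0.707, 0.707, 0.006, 0.002]
wrist_force: [0.1, -0.3, -1.2]
grip_width: 0.0487
```

```bash
python3 - <<'E'
from h import *
p=snapshot("scene");c=p["color"][220:300,250:350];p["color"]=cv2.resize(c,None,fx=7,fy=7,interpolation=cv2.INTER_CUBIC);save(p,"s2")
E
```

```text
(no output)
```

View pics/s2.png

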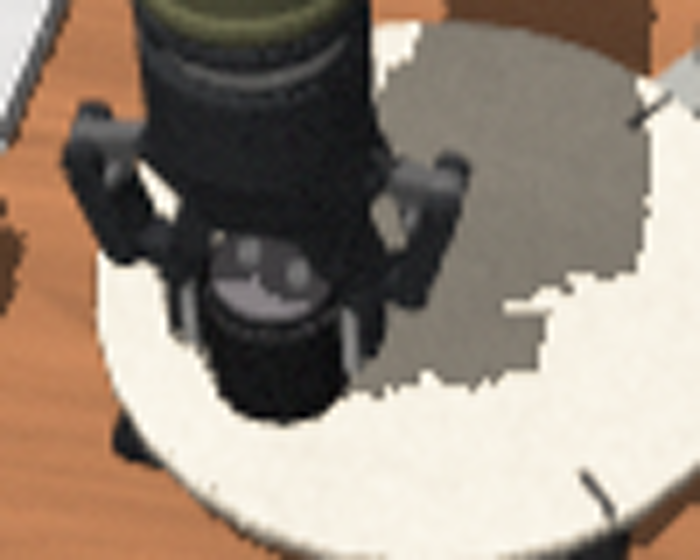

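Emit:
step_arm([
  [[0,0,0],[0,0,0.3],-0.1],
])

```text
time: 8.75
eef_pos: [0.6602, -0.0634, 0.2188]
eef_rot: [0.707, 0.707, 0.008, 0.004]
wrist_force: [-21.7, 1.6, 81.5]
grip_width: 0.0494
```

Emit:
step_arm([
  [[0,0,0],[0,0,-0.04],-0.1],
])

```text
time: 8.83
eef_pos: [0.6608, -0.0627, 0.2217]
eef_rot: [0.707, 0.708, 0.009, 0.005]
wrist_force: [0.1, 0.7, -2.3]
grip_width: 0.0488
```

Emit:
step_arm([
  [[0,0,0],[0,0,0],0.3],
  [[0,0,0],[0,0,0],0.5],
  [[0,0,0],[0,0,0],0.6],
  [[0,0,0],[0,0,0],0.6],
])

```text
time: 9.17
eef_pos: [0.661, -0.0629, 0.2206]
eef_rot: [0.707, 0.707, 0.009, 0.005]
wrist_force: [-0.3, -0.2, 0.3]
grip_width: 0.0684
```

```bash
./pl .655 -.067 .33
```

```text
pos [ 0.661  -0.0629  0.2206] t 9.2 F [-0.3 -0.2  0.3] w 0.0684 UNITS [-0.14 -0.15 -4.38] TURN [ 0.28 -0.08  0.02]
```

Emit:
step_arm([
  [[0,0,0],[0,0,-0.5],0.7],
  [[0,0,0],[0,0,-1],0.7],
  [[0,0,0],[0,0,-1],0.7],
  [[0.1,0,0],[0,0,-1],0.7],
  [[0.1,0,0],[0.5,-0.3,-0.5],0.7],
  [[0,0,0],[1,-0.6,0],0.7],
  [[0,0,0],[1,-0.6,0],0.7],
  [[0,0,0],[1,-0.6,0],0.7],
])

```text
time: 9.83
eef_pos: [0.6074, 0.0164, 0.3246]
eef_rot: [0.713, 0.702, 0.001, 0.001]
wrist_force: [-0.3, -0.3, 0.8]
grip_width: 0.0728
```

Emit:
step_arm([
  [[0,0,0],[1,-0.6,0],0.7],
  [[0,0,0],[1,-0.6,0],0.7],
  [[0,0,0],[1,-0.6,0],0.7],
  [[0,0,0],[1,-0.6,0],0.7],
  [[0,0,0],[1,-0.6,0],0.7],
  [[0,0,0],[1,-0.6,0],0.7],
  [[0,0,0],[1,-0.6,0],0.7],
])

```text
time: 10.42
eef_pos: [0.5001, 0.1991, 0.328]
eef_rot: [0.714, 0.7, 0.002, 0.002]
wrist_force: [-0.1, -0.1, 1.1]
grip_width: 0.0726
```

```bash
./pl .4085 .3554 .30; python3 - <<'E'
from h import *
p=snapshot("top");save(p,"t3")
print("caps");[print(o) for o in caps(p,.055,.075,(.33,.57),(.17,.45))]
print("plat");[print(o) for o in caps(p,.082,.1,(.5,.75),(-.2,.15))]
E
```

```text
pos [0.5001 0.1991 0.328 ] t 10.4 F [-0.1 -0.1  1.1] w 0.0726 UNITS [ 6.18 -3.8   1.1 ] TURN [ 0.08 -0.01 -0.29]
caps
(array([0.3995, 0.366 ]), 0.0197, array([0.3969, 0.368 , 0.0635]), 82)
plat
(array([ 0.6636, -0.0627]), 0.0258, array([ 0.6629, -0.0624,  0.0907]), 385)
```

View pics/t3.png

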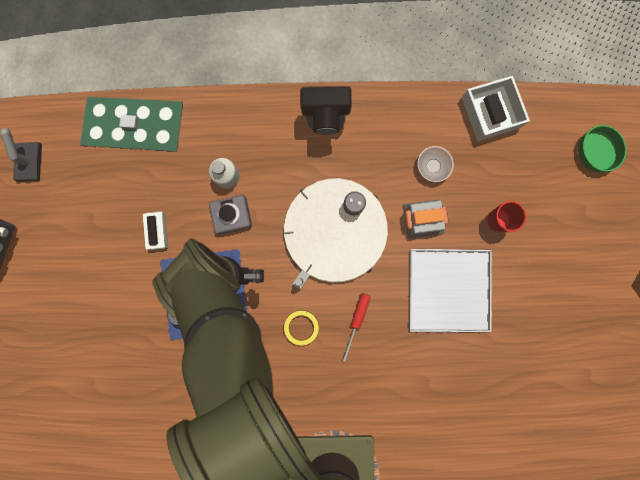

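Emit:
step_arm([
  [[0,0,0],[1,-0.6,0],0.7],
  [[0,0,0],[1,-0.6,0],0.7],
  [[0,0,0],[1,-0.6,0.2],0.7],
  [[0,0,-0.1],[1,-0.6,0.3],0.7],
  [[0,0,-0.1],[0.9,-0.6,0.3],0.7],
  [[0,0,-0.1],[0.6,-0.4,0.3],0.7],
  [[0,0,0],[0,0,0],0.7],
])

```text
time: 11.05
eef_pos: [0.4082, 0.353, 0.3036]
eef_rot: [0.702, 0.712, 0.006, -0.002]
wrist_force: [-0.6, 0.5, -0.2]
grip_width: 0.0724
```

```bash
./pl .4085 .3554 .19; python3 - <<'E'
from h import *
p=snapshot("scene")
print("caps");[print(o) for o in caps(p,.045,.075,(.33,.57),(.17,.45))]
c=p["color"][180:300,380:540];p["color"]=cv2.resize(c,None,fx=4,fy=4,interpolation=cv2.INTER_CUBIC);save(p,"s3")
E
```

```text
pos [0.4082 0.353  0.3036] t 11.1 F [-0.6  0.5 -0.2] w 0.0724 UNITS [ 0.04 -0.02  4.55] TURN [ 0.09 -0.17  0.21]
caps
(array([0.4125, 0.242 ]), 0.0283, array([0.4168, 0.2417, 0.0613]), 277)
(array([0.4092, 0.3564]), 0.0279, array([0.4137, 0.3536, 0.0612]), 283)
(array([0.5087, 0.2645]), 0.0268, array([0.5139, 0.2646, 0.0611]), 315)
```

View pics/s3.png

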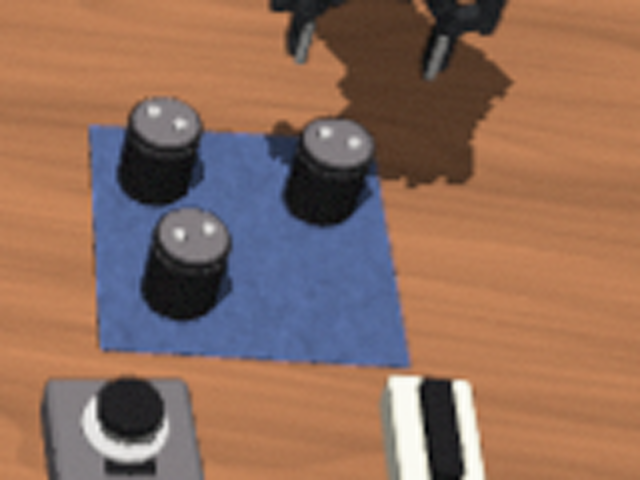

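Emit:
step_arm([
  [[0,0,0.2],[0,0,1],0.7],
  [[0,-0.1,0],[0,0,1],0.7],
  [[0,0,0],[0,0,1],0.7],
  [[0,0,0],[0,0,0.8],0.7],
  [[0,0,0],[0,0,0.5],0.7],
])

```text
time: 11.52
eef_pos: [0.4179, 0.3484, 0.1988]
eef_rot: [0.711, 0.703, 0.009, 0.004]
wrist_force: [-0.4, -0.2, 1.1]
grip_width: 0.0725
```

```bash
./pl .4085 .3554 .19
```

```text
pos [0.4179 0.3484 0.1988] t 11.5 F [-0.4 -0.2  1.1] w 0.0725 UNITS [ 0.27 -0.39  0.35] TURN [ 0.28 -0.1  -0.15]
```

Emit:
step_arm([
  [[0.28,-0.1,-0.1],[0.27,-0.39,0.35],0.7],
  [[0,0,0],[0,0,0],0.7],
])

```text
time: 11.68
eef_pos: [0.4097, 0.3525, 0.1877]
eef_rot: [0.71, 0.704, -0.003, 0.001]
wrist_force: [-1.1, 0.6, 0.6]
grip_width: 0.073
```

```bash
./pl .4085 .3554 .19
```

```text
pos [0.4097 0.3525 0.1877] t 11.7 F [-1.1  0.6  0.6] w 0.073 UNITS [ 0.11 -0.05 -0.09] TURN [-0.04  0.08 -0.11]
```

Emit:
step_arm([
  [[0,0,0],[0.1,-0.05,-0.08],-0.1],
  [[0,0,0],[0,0,0],-0.1],
  [[0,0,0],[0,0,0],-0.1],
  [[0,0,0],[0,0,0],-0.1],
  [[0,0,0],[0,0,0],-0.1],
])

```text
time: 12.1
eef_pos: [0.4102, 0.3553, 0.1935]
eef_rot: [0.71, 0.704, -0.0, 0.001]
wrist_force: [-0.3, 1.0, -1.5]
grip_width: 0.0491
```

```bash
./pl .4085 .3554 .19
```

```text
pos [0.4102 0.3553 0.1935] t 12.1 F [-0.3  1.  -1.5] w 0.0491 UNITS [ 0.   -0.07  0.14] TURN [ 0.01  0.02 -0.13]
```

Emit:
step_arm([
  [[0,0,0],[0,0,-0.6],-0.1],
  [[0,0,0],[0,0,-1],-0.1],
  [[0,0,0],[0,0,-1],-0.1],
  [[0,0,0],[0,0,-1],-0.1],
  [[0,0,0],[0,0,-1],-0.1],
  [[0,0,0],[-0.6,0.4,-0.5],-0.1],
  [[0,0,0],[-1,0.75,0],-0.1],
  [[0,0,0],[-1,0.75,0],-0.1],
])

```text
time: 12.77
eef_pos: [0.4537, 0.2942, 0.3295]
eef_rot: [0.705, 0.709, 0.001, -0.001]
wrist_force: [0.8, -0.5, -1.5]
grip_width: 0.049
```

Emit:
step_arm([
  [[0,0,0],[-1,0.75,0],-0.1],
  [[0,0,0],[-1,0.75,0],-0.1],
  [[0,0,0],[-1,0.75,0],-0.1],
  [[0,0,0],[-1,0.75,0],-0.1],
  [[0,0,0],[-1,0.75,0],-0.1],
  [[0,0,0],[-1,0.75,0],-0.1],
])

```text
time: 13.27
eef_pos: [0.5703, 0.136, 0.3324]
eef_rot: [0.704, 0.71, 0.001, 0.001]
wrist_force: [0.7, 0.7, -1.4]
grip_width: 0.049
```

```bash
./pl .655 .035 .30
```

```text
pos [0.5703 0.136  0.3324] t 13.3 F [ 0.7  0.7 -1.4] w 0.049 UNITS [-4.07  3.36  1.3 ] TURN [ 0.03 -0.01  0.11]
```

Emit:
step_arm([
  [[0,0,0],[-1,0.85,0.2],-0.1],
  [[0,0,0.1],[-1,0.85,0.3],-0.1],
  [[0,0,0],[-0.9,0.8,0.4],-0.1],
  [[0,0,0],[-0.6,0.5,0.4],-0.1],
  [[0,0,0],[0,0,0.3],-0.1],
])

```text
time: 13.68
eef_pos: [0.6518, 0.0316, 0.2936]
eef_rot: [0.712, 0.702, -0.0, 0.006]
wrist_force: [-0.3, -0.9, -1.5]
grip_width: 0.0489
```

```bash
./pl .655 .035 .26
```

```text
pos [0.6518 0.0316 0.2936] t 13.7 F [-0.3 -0.9 -1.5] w 0.0489 UNITS [0.15 0.11 1.34] TURN [ 0.12  0.13 -0.2 ]
```

Emit:
step_arm([
  [[0.1,0.1,-0.1],[0.15,0.1,0.8],-0.1],
  [[0,0,0],[0,0,0.8],-0.1],
  [[0,0,0],[0,0,0.5],-0.1],
  [[0,0,0],[0,0,0],-0.1],
])

```text
time: 14.02
eef_pos: [0.6538, 0.0309, 0.2376]
eef_rot: [0.712, 0.702, -0.002, 0.001]
wrist_force: [0.4, 0.2, -1.8]
grip_width: 0.0491
```

```bash
./pl .655 .035 .2195
```

```text
pos [0.6538 0.0309 0.2376] t 14.0 F [ 0.4  0.2 -1.8] w 0.0491 UNITS [0.17 0.05 0.72] TURN [-0.02  0.07 -0.19]
```

Emit:
step_arm([
  [[0,0,0],[0.15,0.05,0.4],-0.1],
  [[0,0,0],[0,0,0.2],-0.1],
  [[0,0,0],[0,0,0],-0.1],
])

```text
time: 14.27
eef_pos: [0.6547, 0.0361, 0.2224]
eef_rot: [0.711, 0.703, -0.002, 0.001]
wrist_force: [-0.1, -0.7, -2.1]
grip_width: 0.0489
```

```bash
./pl .655 .035 .2195
```

```text
pos [0.6547 0.0361 0.2224] t 14.3 F [-0.1 -0.7 -2.1] w 0.0489 UNITS [-0.04  0.01  0.12] TURN [-0.03  0.07 -0.16]
```

Emit:
step_arm([
  [[0,0,0],[0,0,0.08],-0.1],
])

```text
time: 14.35
eef_pos: [0.6548, 0.0368, 0.221]
eef_rot: [0.711, 0.703, -0.002, 0.001]
wrist_force: [-0.2, -0.3, -2.1]
grip_width: 0.0491
```

Emit:
step_arm([
  [[0,0,0],[0,0,0.08],-0.1],
])

```text
time: 14.43
eef_pos: [0.655, 0.0372, 0.2194]
eef_rot: [0.711, 0.704, -0.001, 0.001]
wrist_force: [-0.2, -0.3, -1.4]
grip_width: 0.049
```

Emit:
step_arm([
  [[0,0,0],[0,0,0.06],-0.1],
])

```text
time: 14.52
eef_pos: [0.6552, 0.0375, 0.2184]
eef_rot: [0.711, 0.704, -0.001, 0.002]
wrist_force: [0.3, -0.1, -2.3]
grip_width: 0.0492
```

Emit:
step_arm([
  [[0,0,0],[0,0,0.06],-0.1],
])

```text
time: 14.6
eef_pos: [0.6554, 0.0375, 0.2181]
eef_rot: [0.711, 0.704, -0.001, 0.002]
wrist_force: [-3.9, -1.2, 13.0]
grip_width: 0.0487
```

Emit:
step_arm([
  [[0,0,0],[0,0,0],0.3],
  [[0,0,0],[0,0,0],0.6],
  [[0,0,0],[0,0,0],0.6],
  [[0,0,0],[0,0,-0.4],0.6],
  [[0,0,0],[0,0,-1],0.7],
  [[0,0,0],[0,0,-1],0.7],
  [[0,0,0],[0,0,-1],0.7],
  [[0,0,0],[0,0,-1],0.7],
])

```text
time: 15.27
eef_pos: [0.6539, 0.0376, 0.3304]
eef_rot: [0.71, 0.704, -0.004, -0.0]
wrist_force: [0.0, -0.3, -0.7]
grip_width: 0.0724
```

```bash
./pl .508 .2645 .30
```

```text
pos [0.6539 0.0376 0.3304] t 15.3 F [ 0.  -0.3 -0.7] w 0.0724 UNITS [ 9.03 -5.91  1.2 ] TURN [-0.08  0.07 -0.14]
```

Emit:
step_arm([
  [[0,0,0],[1,-0.65,0],0.7],
  [[0,0,0],[1,-0.65,0],0.7],
  [[0,0,0],[1,-0.65,0],0.7],
  [[0,0,0],[1,-0.65,0],0.7],
  [[0,0,0],[1,-0.65,0.1],0.7],
  [[0,0,0],[1,-0.65,0.2],0.7],
  [[0,0,0],[1,-0.65,0.2],0.7],
  [[0,0,0],[1,-0.65,0.2],0.7],
])

```text
time: 15.93
eef_pos: [0.5314, 0.2384, 0.3265]
eef_rot: [0.718, 0.696, 0.008, 0.011]
wrist_force: [1.1, 0.0, -0.0]
grip_width: 0.0723
```

```bash
./pl .508 .2645 .30; python3 - <<'E'
from h import *
p=snapshot("top")
print("plat");[print(o) for o in caps(p,.082,.1,(.5,.75),(-.2,.15))]
p=snapshot("scene")
print("caps");[print(o) for o in caps(p,.045,.075,(.33,.57),(.17,.45))]
E
```

```text
pos [0.5314 0.2384 0.3265] t 15.9 F [ 1.1  0.  -0. ] w 0.0723 UNITS [ 1.02 -0.99  1.03] TURN [ 0.38  0.05 -0.44]
plat
(array([ 0.6632, -0.0629]), 0.0256, array([ 0.6626, -0.0626,  0.0907]), 386)
(array([0.6553, 0.0364]), 0.0255, array([0.655 , 0.0362, 0.0905]), 386)
caps
(array([0.4122, 0.2421]), 0.0272, array([0.4171, 0.2417, 0.0612]), 276)
(array([0.509 , 0.2651]), 0.0264, array([0.514 , 0.2648, 0.0613]), 314)
```

Emit:
step_arm([
  [[0.2,0,-0.2],[1,-1,0.4],0.7],
  [[0.2,0,-0.2],[0,0,1],0.7],
  [[0,0,0],[0,0,1],0.7],
  [[0,0,0],[0,0,1],0.7],
])

```text
time: 16.37
eef_pos: [0.5073, 0.273, 0.2477]
eef_rot: [0.703, 0.712, 0.007, -0.001]
wrist_force: [0.6, 0.4, -0.3]
grip_width: 0.0725
```

```bash
./pl .508 .2645 .19
```

```text
pos [0.5073 0.273  0.2477] t 16.4 F [ 0.6  0.4 -0.3] w 0.0725 UNITS [-0.37  0.    2.3 ] TURN [ 0.13 -0.17  0.19]
```

Emit:
step_arm([
  [[0.1,-0.15,0.1],[-0.35,0,0.8],0.7],
  [[0,0,0],[0,0,0.9],0.7],
  [[0,0,0],[0,0,0.4],0.7],
  [[0,0,0],[0,0,0],0.7],
])

```text
time: 16.7
eef_pos: [0.5078, 0.2641, 0.1916]
eef_rot: [0.705, 0.71, -0.0, 0.0]
wrist_force: [-0.2, 0.1, 0.6]
grip_width: 0.0731
```

```bash
./pl .508 .2645 .19
```

```text
pos [0.5078 0.2641 0.1916] t 16.7 F [-0.2  0.1  0.6] w 0.0731 UNITS [0.02 0.01 0.06] TURN [0.   0.01 0.1 ]
```

Emit:
step_arm([
  [[0,0,0],[0,0,0.05],-0.1],
  [[0,0,0],[0,0,0],-0.1],
  [[0,0,0],[0,0,0],-0.1],
  [[0,0,0],[0,0,0],-0.1],
  [[0,0,0],[0,0,0],-0.1],
])

```text
time: 17.12
eef_pos: [0.5096, 0.2651, 0.1947]
eef_rot: [0.705, 0.709, 0.004, 0.001]
wrist_force: [0.3, 0.8, -1.4]
grip_width: 0.0486
```

Emit:
step_arm([
  [[0,0,0],[0,0,-0.6],-0.1],
  [[0,0,0],[0,0,-1],-0.1],
  [[0,0,0],[0,0,-1],-0.1],
  [[0,0,0],[0,0,-1],-0.1],
  [[0,0,0],[0,0,-1],-0.1],
  [[0,0,0],[-0.6,0,-0.5],-0.1],
  [[0,0,0],[-1,0.15,0],-0.1],
  [[0,0,0],[-1,0.15,0],-0.1],
])

```text
time: 17.78
eef_pos: [0.5152, 0.2051, 0.3315]
eef_rot: [0.701, 0.714, 0.007, -0.001]
wrist_force: [1.3, -0.5, -2.6]
grip_width: 0.049
```

Emit:
step_arm([
  [[0,0,0],[-1,0.15,0],-0.1],
  [[0,0,0],[-1,0.15,0],-0.1],
  [[0,0,0],[-1,0.15,0],-0.1],
  [[0,0,0],[-1,0.15,0],-0.1],
  [[0,0,0],[-1,0.15,0],-0.1],
  [[0,0,0],[-1,0.15,0],-0.1],
  [[0,0,0],[-1,0.15,0],-0.1],
])

```text
time: 18.37
eef_pos: [0.5445, 0.0226, 0.3343]
eef_rot: [0.699, 0.715, 0.01, 0.001]
wrist_force: [0.1, 0.2, -2.1]
grip_width: 0.0489
```

```bash
./pl .555 -.067 .30
```

```text
pos [0.5445 0.0226 0.3343] t 18.4 F [ 0.1  0.2 -2.1] w 0.0489 UNITS [-3.61  0.32  1.34] TURN [ 0.22 -0.17  0.31]
```

Emit:
step_arm([
  [[0.1,0,0.1],[-1,0.1,0],-0.1],
  [[0.1,-0.1,0.1],[-1,0.1,0.3],-0.1],
  [[0,0,0],[-0.9,0.1,0.4],-0.1],
  [[0,0,0],[-0.4,0,0.4],-0.1],
  [[0,0,0],[0,0,0.5],-0.1],
  [[0,0,0],[0,0,0],-0.1],
])

```text
time: 18.87
eef_pos: [0.5528, -0.073, 0.2943]
eef_rot: [0.709, 0.705, 0.001, 0.002]
wrist_force: [-0.2, 0.8, -2.0]
grip_width: 0.0492
```

```bash
./pl .555 -.067 .23
```

```text
pos [ 0.5528 -0.073   0.2943] t 18.9 F [-0.2  0.8 -2. ] w 0.0492 UNITS [0.25 0.07 2.57] TURN [ 0.07  0.03 -0.09]
```

Emit:
step_arm([
  [[0,0,0],[0.2,0.1,0.8],-0.1],
  [[0,0,0],[0,0,0.9],-0.1],
  [[0,0,0],[0,0,0.6],-0.1],
  [[0,0,0],[0,0,0.2],-0.1],
  [[0,0,0],[0,0,0],-0.1],
])

```text
time: 19.28
eef_pos: [0.5563, -0.0636, 0.232]
eef_rot: [0.708, 0.707, 0.003, 0.002]
wrist_force: [-0.6, -0.7, -1.6]
grip_width: 0.0491
```

```bash
./pl .555 -.067 .22
```

```text
pos [ 0.5563 -0.0636  0.232 ] t 19.3 F [-0.6 -0.7 -1.6] w 0.0491 UNITS [-0.14 -0.06  0.48] TURN [ 0.11 -0.01 -0.02]
```

Emit:
step_arm([
  [[0,0,0],[-0.1,0,0.25],-0.1],
  [[0,0,0],[0,0,0.12],-0.1],
  [[0,0,0],[0,0,0],-0.1],
])

```text
time: 19.53
eef_pos: [0.5572, -0.0643, 0.2242]
eef_rot: [0.707, 0.707, 0.005, 0.003]
wrist_force: [0.2, 0.3, -2.1]
grip_width: 0.0487
```

Emit:
step_arm([
  [[0,0,0],[0,0,0.08],-0.1],
])

```text
time: 19.62
eef_pos: [0.5576, -0.0643, 0.2229]
eef_rot: [0.707, 0.707, 0.005, 0.004]
wrist_force: [0.2, -0.9, -1.7]
grip_width: 0.0489
```

Emit:
step_arm([
  [[0,0,0],[0,0,0.08],-0.1],
])

```text
time: 19.7
eef_pos: [0.5578, -0.0644, 0.2213]
eef_rot: [0.707, 0.707, 0.006, 0.004]
wrist_force: [0.1, -0.1, -1.5]
grip_width: 0.0489
```

Emit:
step_arm([
  [[0,0,0],[0,0,0.06],-0.1],
])

```text
time: 19.78
eef_pos: [0.558, -0.0645, 0.2201]
eef_rot: [0.707, 0.707, 0.006, 0.004]
wrist_force: [0.5, 0.2, -0.9]
grip_width: 0.0491
```

Emit:
step_arm([
  [[0,0,0],[0,0,0.06],-0.1],
])

```text
time: 19.87
eef_pos: [0.5582, -0.0645, 0.2189]
eef_rot: [0.707, 0.707, 0.006, 0.005]
wrist_force: [-0.6, 0.1, 14.0]
grip_width: 0.0489
```

Emit:
step_arm([
  [[0,0,0],[0,0,0],0.3],
  [[0,0,0],[0,0,0],0.6],
  [[0,0,0],[0,0,0],0.6],
  [[0,0,0],[0,0,-0.4],0.6],
  [[0,0,0],[0,0,-1],0.7],
  [[0.1,0,0],[0,0,-1],0.7],
  [[0.1,0,0],[0,0,-1],0.7],
  [[0,0,0],[0,0,-1],0.7],
])

```text
time: 20.53
eef_pos: [0.5554, -0.0645, 0.3309]
eef_rot: [0.706, 0.708, -0.003, -0.004]
wrist_force: [0.2, 0.4, 0.0]
grip_width: 0.0725
```

Emit:
step_arm([
  [[0,0,0],[1,-0.5,0],0.7],
  [[0,0,0],[1,-0.5,0],0.7],
  [[0,0,0],[1,-0.5,0],0.7],
  [[0,0,0],[1,-0.5,0],0.7],
  [[0,0,0],[1,-0.5,0],0.7],
  [[0,0,0],[1,-0.5,0],0.7],
  [[0,0,0],[1,-0.5,0],0.7],
  [[0,0,0],[1,-0.5,0],0.7],
])

```text
time: 21.2
eef_pos: [0.4576, 0.1353, 0.3437]
eef_rot: [0.713, 0.701, 0.005, 0.006]
wrist_force: [-0.3, 0.6, 1.1]
grip_width: 0.0725
```

```bash
./pl .4115 .2415 .30; python3 - <<'E'
from h import *
p=snapshot("top")
print("plat");[print(o) for o in caps(p,.082,.1,(.5,.75),(-.2,.15))]
p=snapshot("scene")
print("caps");[print(o) for o in caps(p,.045,.075,(.33,.57),(.17,.45))]
E
```

```text
pos [0.4576 0.1353 0.3437] t 21.2 F [-0.3  0.6  1.1] w 0.0725 UNITS [ 4.22 -1.95  1.71] TURN [ 0.22  0.01 -0.25]
plat
(array([ 0.6631, -0.0629]), 0.0255, array([ 0.6628, -0.0626,  0.0907]), 384)
(array([0.6555, 0.0371]), 0.0258, array([0.655 , 0.0363, 0.0905]), 384)
(array([ 0.5615, -0.0645]), 0.0256, array([ 0.5608, -0.0644,  0.0905]), 389)
caps
(array([0.4125, 0.2418]), 0.0265, array([0.4167, 0.2417, 0.0611]), 277)
```

Emit:
step_arm([
  [[0.1,0,-0.1],[1,-0.5,0.2],0.7],
  [[0.1,0,-0.1],[1,-0.5,0.5],0.7],
  [[0,0,0],[1,-0.5,0.5],0.7],
  [[0,0,0],[0.9,-0.4,0.5],0.7],
  [[0,0,0],[0.1,0,0.8],0.7],
  [[0,0,0],[0,0,0.8],0.7],
])

```text
time: 21.8
eef_pos: [0.4109, 0.2438, 0.266]
eef_rot: [0.706, 0.708, 0.009, 0.002]
wrist_force: [0.2, -0.2, -0.7]
grip_width: 0.0727
```

```bash
./pl .4115 .2415 .19
```

```text
pos [0.4109 0.2438 0.266 ] t 21.8 F [ 0.2 -0.2 -0.7] w 0.0727 UNITS [-0.12 -0.02  3.04] TURN [ 0.21 -0.15  0.05]
```

Emit:
step_arm([
  [[0.2,-0.1,0],[-0.1,0,1],0.7],
  [[0,0,0],[0,0,0.9],0.7],
  [[0,0,0],[0,0,0.7],0.7],
  [[0,0,0],[0,0,0.3],0.7],
  [[0,0,0],[0,0,0],0.7],
])

```text
time: 22.22
eef_pos: [0.4126, 0.243, 0.1904]
eef_rot: [0.705, 0.709, 0.003, -0.001]
wrist_force: [-0.2, 0.2, -0.3]
grip_width: 0.0725
```

```bash
./pl .4115 .2415 .19
```

```text
pos [0.4126 0.243  0.1904] t 22.2 F [-0.2  0.2 -0.3] w 0.0725 UNITS [-0.06 -0.04  0.02] TURN [ 0.04 -0.07  0.1 ]
```

Emit:
step_arm([
  [[0,0,0],[-0.05,0,0.02],-0.1],
  [[0,0,0],[0,0,0],-0.1],
  [[0,0,0],[0,0,0],-0.1],
  [[0,0,0],[0,0,0],-0.1],
  [[0,0,0],[0,0,0],-0.1],
])

```text
time: 22.63
eef_pos: [0.4141, 0.2413, 0.1936]
eef_rot: [0.705, 0.709, 0.005, -0.0]
wrist_force: [-0.0, 0.5, -1.7]
grip_width: 0.0485
```

Emit:
step_arm([
  [[0,0,0],[0,0,-0.6],-0.1],
  [[0,0,0],[0,0,-1],-0.1],
  [[0,0,0],[0,0,-1],-0.1],
  [[0,0,0],[0,0,-1],-0.1],
  [[0,0,0],[0,0,-1],-0.1],
  [[0,0,0],[-0.6,0.4,-0.5],-0.1],
  [[0,0,0],[-1,0.7,0],-0.1],
  [[0,0,0],[-1,0.7,0],-0.1],
])

```text
time: 23.3
eef_pos: [0.4562, 0.1804, 0.3304]
eef_rot: [0.7, 0.714, 0.008, -0.001]
wrist_force: [0.4, 0.5, -1.9]
grip_width: 0.0487
```

```bash
./pl .557 .034 .30
```

```text
pos [0.4562 0.1804 0.3304] t 23.3 F [ 0.4  0.5 -1.9] w 0.0487 UNITS [-5.95  3.9   1.18] TURN [ 0.13 -0.19  0.3 ]
```

Emit:
step_arm([
  [[0.1,-0.1,0.1],[-1,0.65,0],-0.1],
  [[0,-0.1,0.1],[-1,0.65,0],-0.1],
  [[0,0,0.1],[-1,0.65,0],-0.1],
  [[0,0,0],[-1,0.65,0.1],-0.1],
  [[0,0,0],[-1,0.6,0.3],-0.1],
  [[0,0,0],[-0.5,0.4,0.4],-0.1],
  [[0,0,0],[0,0,0.4],-0.1],
  [[0,0,0],[0,0,0],-0.1],
])

```text
time: 23.97
eef_pos: [0.5527, 0.0281, 0.3028]
eef_rot: [0.712, 0.702, 0.002, 0.005]
wrist_force: [-0.3, 0.5, -2.4]
grip_width: 0.0488
```

```bash
./pl .557 .034 .23
```

```text
pos [0.5527 0.0281 0.3028] t 24.0 F [-0.3  0.5 -2.4] w 0.0488 UNITS [0.25 0.14 2.91] TURN [ 0.14  0.07 -0.19]
```

Emit:
step_arm([
  [[0.1,0.05,-0.1],[0.25,0.1,1],-0.1],
  [[0,0,0],[0,0,1],-0.1],
  [[0,0,0],[0,0,0.6],-0.1],
  [[0,0,0],[0,0,0.3],-0.1],
  [[0,0,0],[0,0,0],-0.1],
])

```text
time: 24.38
eef_pos: [0.5525, 0.0432, 0.2281]
eef_rot: [0.706, 0.709, 0.002, -0.002]
wrist_force: [-0.4, -1.3, -1.2]
grip_width: 0.049
```

```bash
./pl .557 .034 .22
```

```text
pos [0.5525 0.0432 0.2281] t 24.4 F [-0.4 -1.3 -1.2] w 0.049 UNITS [-0.37  0.18  0.32] TURN [ 0.   -0.07  0.06]
```

Emit:
step_arm([
  [[0,0,0],[-0.3,0.15,0.12],-0.1],
  [[0,0,0],[0,0,0.06],-0.1],
  [[0,0,0],[0,0,0],-0.1],
])

```text
time: 24.63
eef_pos: [0.5561, 0.0386, 0.2248]
eef_rot: [0.704, 0.71, 0.003, -0.002]
wrist_force: [0.3, 0.6, -2.2]
grip_width: 0.0489
```

Emit:
step_arm([
  [[0,0,0],[0,0,0.08],-0.1],
])

```text
time: 24.72
eef_pos: [0.5566, 0.0384, 0.2237]
eef_rot: [0.704, 0.71, 0.003, -0.002]
wrist_force: [-0.2, -0.0, -0.4]
grip_width: 0.0487
```

Emit:
step_arm([
  [[0,0,0],[0,0,0.08],-0.1],
])

```text
time: 24.8
eef_pos: [0.5568, 0.0383, 0.2223]
eef_rot: [0.704, 0.71, 0.004, -0.001]
wrist_force: [0.0, 1.1, -2.1]
grip_width: 0.0491
```

Emit:
step_arm([
  [[0,0,0],[0,0,0.07],-0.1],
])

```text
time: 24.88
eef_pos: [0.5571, 0.0382, 0.2209]
eef_rot: [0.704, 0.71, 0.004, -0.001]
wrist_force: [-1.3, -0.1, -0.9]
grip_width: 0.0485
```

Emit:
step_arm([
  [[0,0,0],[0,0,0.07],-0.1],
])

```text
time: 24.97
eef_pos: [0.5572, 0.0382, 0.2193]
eef_rot: [0.704, 0.71, 0.005, -0.001]
wrist_force: [0.2, -0.2, -1.4]
grip_width: 0.0486
```

Emit:
step_arm([
  [[0,0,0],[0,0,0.06],-0.1],
])

```text
time: 25.05
eef_pos: [0.5573, 0.0382, 0.2182]
eef_rot: [0.704, 0.71, 0.005, -0.001]
wrist_force: [-3.3, 0.9, 20.6]
grip_width: 0.0489
```

Emit:
step_arm([
  [[0,0,0],[0,0,0],0.3],
  [[0,0,0],[0,0,0],0.6],
  [[0,0,0],[0,0,0],0.6],
  [[0,0,0],[0,0,-0.4],0.6],
  [[0,0,0],[0,0,-1],0.6],
  [[0,-0.1,0],[0,0,-1],0.6],
  [[0,-0.1,0],[0,0,-1],0.6],
  [[0,0,0],[0,0,-1],0.6],
])

```text
time: 25.72
eef_pos: [0.5549, 0.0377, 0.3296]
eef_rot: [0.704, 0.71, -0.005, 0.002]
wrist_force: [0.0, 0.7, 0.1]
grip_width: 0.0682
```

Emit:
step_arm([
  [[0,0,0],[0.6,0.3,0],-0.5],
  [[0,0,0],[1,0.45,0],-1],
  [[0,0,0],[1,0.45,0],-1],
  [[0,0,0],[1,0.45,0],-1],
  [[0,0,0],[1,0.45,0],-1],
  [[0,0,0],[1,0.45,0],-1],
  [[0,0,0],[1,0.45,0],-1],
])

```text
time: 26.3
eef_pos: [0.6321, 0.1995, 0.3413]
eef_rot: [0.709, 0.705, -0.003, 0.007]
wrist_force: [1.4, -0.3, -0.9]
grip_width: -0.0002
```

```bash
./pl .6465 .2356 .26; python3 - <<'E'
from h import *
p=snapshot("top")
print("plat");[print(o) for o in caps(p,.082,.1,(.5,.75),(-.2,.15))]
E
```

```text
pos [0.6321 0.1995 0.3413] t 26.3 F [ 1.4 -0.3 -0.9] w -0.0002 UNITS [1.49 0.55 3.23] TURN [ 0.09  0.21 -0.08]
plat
(array([ 0.6634, -0.0629]), 0.0257, array([ 0.6627, -0.0627,  0.0906]), 385)
(array([0.6557, 0.0362]), 0.0255, array([0.655 , 0.0361, 0.0907]), 381)
(array([ 0.5613, -0.0645]), 0.0256, array([ 0.5608, -0.0643,  0.0903]), 388)
(array([0.5568, 0.0392]), 0.0256, array([0.5566, 0.0391, 0.0903]), 392)
```

Emit:
step_arm([
  [[0,0.1,0],[0.8,0.3,0.3],-1],
  [[0,0.1,0],[0.6,0.2,0.6],-1],
  [[0,0,0],[0.1,0,0.9],-1],
  [[0,0,0],[0,0,0.9],-1],
  [[0,0,0],[0,0,0.4],-1],
  [[0,0,0],[0,0,0],-1],
])

```text
time: 26.85
eef_pos: [0.6468, 0.2517, 0.2676]
eef_rot: [0.705, 0.709, 0.011, -0.0]
wrist_force: [-0.2, -0.3, 0.3]
grip_width: -0.0003
```

```bash
./pl .6465 .2356 .24
```

```text
pos [0.6468 0.2517 0.2676] t 26.9 F [-0.2 -0.3  0.3] w -0.0003 UNITS [-0.66 -0.03  1.09] TURN [ 0.22 -0.24  0.09]
```

Emit:
step_arm([
  [[0.2,-0.2,0.1],[-0.6,0,0.3],-1],
  [[0,0,0],[0,0,0.4],-1],
  [[0,0,0],[0,0,0],-1],
])

```text
time: 27.1
eef_pos: [0.6474, 0.2344, 0.251]
eef_rot: [0.708, 0.706, 0.001, 0.0]
wrist_force: [-0.8, -0.3, 0.5]
grip_width: -0.0
```

```bash
./pl .6465 .2356 .24
```

```text
pos [0.6474 0.2344 0.251 ] t 27.1 F [-0.8 -0.3  0.5] w -0.0 UNITS [ 0.05 -0.04  0.44] TURN [ 0.03 -0.02 -0.03]
```

Emit:
step_arm([
  [[0,0,0],[0,0,0.3],-1],
  [[0,0,0],[0,0,0.15],-1],
])

```text
time: 27.27
eef_pos: [0.6487, 0.2326, 0.2408]
eef_rot: [0.709, 0.705, 0.002, 0.001]
wrist_force: [-0.1, -0.1, -1.4]
grip_width: -0.0003
```

Emit:
step_arm([
  [[0,0,0],[0,0,0.12],-1],
])

```text
time: 27.35
eef_pos: [0.649, 0.2323, 0.2379]
eef_rot: [0.709, 0.705, 0.003, 0.001]
wrist_force: [0.6, 0.3, -0.0]
grip_width: -0.0001
```

Emit:
step_arm([
  [[0,0,0],[0,0,0.1],-1],
])

```text
time: 27.43
eef_pos: [0.649, 0.2323, 0.2353]
eef_rot: [0.709, 0.705, 0.003, 0.001]
wrist_force: [-1.4, -0.4, 1.3]
grip_width: -0.0
```

Emit:
step_arm([
  [[0,0,0],[0,0,0.08],-1],
])

```text
time: 27.52
eef_pos: [0.649, 0.2324, 0.2333]
eef_rot: [0.709, 0.705, 0.003, 0.001]
wrist_force: [-0.5, -0.6, 1.6]
grip_width: 0.0002
```

Emit:
step_arm([
  [[0,0,0],[0,0,0.05],-1],
])

```text
time: 27.6
eef_pos: [0.649, 0.2324, 0.232]
eef_rot: [0.709, 0.705, 0.002, 0.002]
wrist_force: [-1.1, -1.0, 1.5]
grip_width: -0.0
```

Emit:
step_arm([
  [[0,0,0],[0,0,0.04],-1],
])

```text
time: 27.68
eef_pos: [0.649, 0.2325, 0.2314]
eef_rot: [0.709, 0.705, 0.002, 0.002]
wrist_force: [-1.2, -1.6, 7.5]
grip_width: 0.0
```

Emit:
step_arm([
  [[0,0,0],[0,0,0.02],-1],
])

```text
time: 27.77
eef_pos: [0.649, 0.2326, 0.2315]
eef_rot: [0.709, 0.705, 0.002, 0.002]
wrist_force: [-2.7, -0.1, 7.2]
grip_width: 0.0002
```

Emit:
step_arm([
  [[0,0,0],[0,0,0.01],-1],
])

```text
time: 27.85
eef_pos: [0.649, 0.2326, 0.2318]
eef_rot: [0.709, 0.705, 0.002, 0.002]
wrist_force: [-0.7, -0.8, 1.6]
grip_width: 0.0001
```

Emit:
step_arm([
  [[0,0,0],[0,0,0.01],-1],
  [[0,0,0],[0,0,0.01],-1],
])

```text
time: 28.02
eef_pos: [0.6489, 0.2326, 0.2317]
eef_rot: [0.709, 0.705, 0.002, 0.002]
wrist_force: [-1.3, -0.6, 1.4]
grip_width: 0.0003
```

Emit:
step_arm([
  [[0,0,0],[0,0,0.02],-1],
])

```text
time: 28.1
eef_pos: [0.6489, 0.2327, 0.2315]
eef_rot: [0.709, 0.705, 0.002, 0.002]
wrist_force: [-1.4, -1.1, 7.9]
grip_width: -0.0002
```

Emit:
step_arm([
  [[0,0,0],[0,0,0.018],-1],
])

```text
time: 28.18
eef_pos: [0.6489, 0.2327, 0.2315]
eef_rot: [0.709, 0.705, 0.002, 0.002]
wrist_force: [-3.3, -1.8, 6.2]
grip_width: -0.0001
```

Emit:
step_arm([
  [[0,0,0],[0,0,0.018],-1],
])

```text
time: 28.27
eef_pos: [0.6489, 0.2327, 0.2315]
eef_rot: [0.709, 0.705, 0.002, 0.002]
wrist_force: [-2.0, -0.0, 4.6]
grip_width: -0.0001
```

Emit:
step_arm([
  [[0,0,0],[0,0,0.018],-1],
  [[0,0,0],[0,0,0.018],-1],
])

```text
time: 28.43
eef_pos: [0.6489, 0.2327, 0.2316]
eef_rot: [0.709, 0.705, 0.002, 0.003]
wrist_force: [-2.7, -0.6, 4.7]
grip_width: -0.0
```

Emit:
step_arm([
  [[0,0,0],[0,0,0.018],-1],
  [[0,0,0],[0,0,0.018],-1],
  [[0,0,0],[0,0,0.018],-1],
])

```text
time: 28.68
eef_pos: [0.6488, 0.2328, 0.2316]
eef_rot: [0.709, 0.705, 0.002, 0.003]
wrist_force: [-2.4, -1.4, 5.5]
grip_width: 0.0001
```

Emit:
step_arm([
  [[0,0,0],[0,0,0.018],-1],
  [[0,0,0],[0,0,0.018],-1],
  [[0,0,0],[0,0,0.018],-1],
])

```text
time: 28.93
eef_pos: [0.6488, 0.2329, 0.2316]
eef_rot: [0.709, 0.705, 0.002, 0.003]
wrist_force: [-1.2, -1.2, 5.1]
grip_width: -0.0
```

Emit:
step_arm([
  [[0,0,0],[0,0,0.018],-1],
  [[0,0,0],[0,0,0.018],-1],
  [[0,0,0],[0,0,0.018],-1],
])

```text
time: 29.18
eef_pos: [0.6487, 0.2329, 0.2316]
eef_rot: [0.709, 0.705, 0.002, 0.003]
wrist_force: [-1.8, -2.0, 4.9]
grip_width: -0.0002
```

Emit:
step_arm([
  [[0,0,0],[0,0,0.018],-1],
  [[0,0,0],[0,0,0.018],-1],
  [[0,0,0],[0,0,0.018],-1],
  [[0,0,0],[0,0,0.018],-1],
])

```text
time: 29.52
eef_pos: [0.6486, 0.233, 0.2315]
eef_rot: [0.709, 0.705, 0.002, 0.003]
wrist_force: [-2.3, -1.4, 5.5]
grip_width: 0.0001
```

Held steadily at the first click for 1.4 s (28.1–29.5). Now fully down.

Emit:
step_arm([
  [[0,0,0],[0,0,0.12],-1],
  [[0,0,0],[0,0,0.1],-1],
])

```text
time: 29.68
eef_pos: [0.6486, 0.233, 0.2277]
eef_rot: [0.709, 0.705, 0.002, 0.004]
wrist_force: [-2.9, -1.9, 9.4]
grip_width: -0.0001
```

Emit:
step_arm([
  [[0,0,0],[0,0,0.06],-1],
])

```text
time: 29.77
eef_pos: [0.6486, 0.2331, 0.227]
eef_rot: [0.709, 0.705, 0.002, 0.004]
wrist_force: [-3.0, -1.8, 9.3]
grip_width: -0.0001
```

Emit:
step_arm([
  [[0,0,0],[0,0,0.07],-1],
])

```text
time: 29.85
eef_pos: [0.6486, 0.2331, 0.2262]
eef_rot: [0.709, 0.705, 0.002, 0.004]
wrist_force: [-2.4, -1.9, 9.6]
grip_width: -0.0
```

Emit:
step_arm([
  [[0,0,0],[0,0,0.05],-1],
])

```text
time: 29.93
eef_pos: [0.6486, 0.2332, 0.226]
eef_rot: [0.709, 0.705, 0.002, 0.004]
wrist_force: [-4.2, -1.9, 9.9]
grip_width: -0.0
```

Emit:
step_arm([
  [[0,0,0],[0,0,0.07],-1],
])

```text
time: 30.02
eef_pos: [0.6485, 0.2332, 0.2254]
eef_rot: [0.709, 0.705, 0.002, 0.004]
wrist_force: [-3.5, -2.2, 12.4]
grip_width: -0.0
```

Emit:
step_arm([
  [[0,0,0],[0,0,0.06],-1],
])

```text
time: 30.1
eef_pos: [0.6485, 0.2333, 0.2254]
eef_rot: [0.71, 0.705, 0.002, 0.004]
wrist_force: [-4.2, -2.7, 14.5]
grip_width: 0.0
```

Emit:
step_arm([
  [[0,0,0],[0,0,-0.5],-1],
  [[0,0,0],[0,0,-1],-1],
  [[0,0,0],[0,0,-1],-1],
  [[0,0,0],[0,0,-1],-1],
  [[0,0,0],[0,0,-0.5],-1],
])

```text
time: 30.52
eef_pos: [0.6474, 0.2345, 0.326]
eef_rot: [0.709, 0.705, 0.001, 0.003]
wrist_force: [0.8, -0.0, 1.5]
grip_width: 0.0003
```

```bash
./pl .484 .070 .30; python3 - <<'E'
from h import *
p=snapshot("top");save(p,"t5");W=cloud(p)
print("plat");[print(o) for o in caps(p,.082,.1,(.5,.75),(-.2,.15))]
m=(W[...,2]>.08)&(W[...,2]<.1)&(W[...,0]>.42)&(W[...,0]<.53)&(W[...,1]>0.03)&(W[...,1]<.16);print(W[m].mean(0),m.sum())
# platter circle by colour
c=p["color"].astype(int);wm=(c.min(2)>170)&(abs(W[...,2]-.03)<.01)&(abs(W[...,0]-.6)<.16)&(abs(W[...,1])<.17)
cn,_=cv2.findContours(wm.astype(np.uint8),cv2.RETR_EXTERNAL,cv2.CHAIN_APPROX_NONE);k=max(cn,key=len)[:,0]
q=np.array([px2w(p,a,b,.03) for a,b in k]);h=cv2.convexHull(q[:,:2].astype(np.float32))[:,0]
A=np.c_[2*h,np.ones(len(h))];s=np.linalg.lstsq(A,(h**2).sum(1),rcond=None)[0];print("center",s[:2],"r",np.sqrt(s[2]+s[0]**2+s[1]**2))
E
```

```text
pos [0.6474 0.2345 0.326 ] t 30.5 F [ 0.8 -0.   1.5] w 0.0003 UNITS [-6.61 -6.51  1.01] TURN [ 0.09  0.03 -0.08]
plat
(array([ 0.6633, -0.063 ]), 0.0255, array([ 0.6627, -0.0626,  0.0907]), 384)
(array([0.6558, 0.0366]), 0.0255, array([0.6551, 0.0362, 0.0906]), 385)
(array([ 0.5612, -0.0642]), 0.0255, array([ 0.5608, -0.0642,  0.0904]), 390)
(array([0.5568, 0.0393]), 0.0255, array([0.5565, 0.0391, 0.0904]), 392)
[0.48402096 0.06911316 0.08951462] 39
center [ 0.60236008 -0.01730399] r 0.12528389067140114
```

View pics/t5.png

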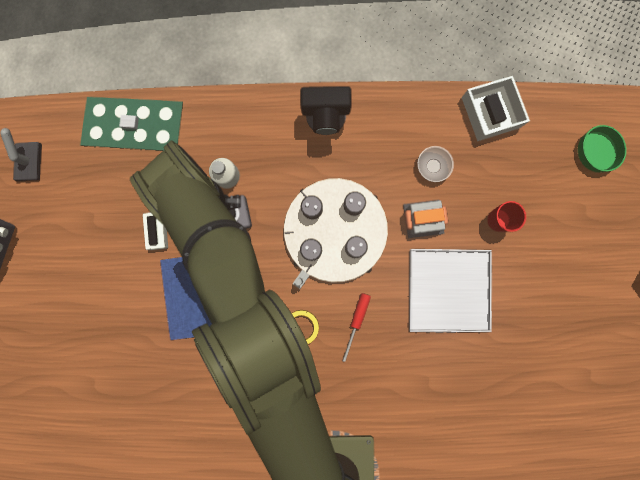

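Emit:
step_arm([
  [[0,0,1],[-0.9,-0.9,0],-0.2],
  [[0,0,1],[-0.9,-1,0],-0.2],
  [[0,0,1],[-0.9,-1,0],-0.2],
  [[0,0,1],[-0.8,-1,0],-0.2],
  [[0,0,1],[-0.6,-1,0],-0.2],
  [[0,0,1],[-0.6,-1,0],-0.2],
])

```text
time: 31.07
eef_pos: [0.4831, 0.145, 0.322]
eef_rot: [0.846, 0.533, 0.01, 0.001]
wrist_force: [0.1, 1.2, 0.3]
grip_width: 0.0341
```

```bash
./pl .4825 .070 .30 55; python3 -c "
from h import *
print(readout.sense()['joints'].round(2))"
```

```text
pos [0.4831 0.145  0.322 ] t 31.1 F [0.1 1.2 0.3] w 0.0341 UNITS [-2.73  1.27  0.86] TURN [ 0.17 -0.23  2.34]
[-0.24  0.67 -0.23  2.01  0.31  0.47  0.42]
```

Emit:
step_arm([
  [[0.1,-0.1,0.8],[-0.9,0.4,0],-0.2],
  [[0.1,-0.1,0.8],[-0.9,0.4,0.2],-0.2],
  [[0,0,0.6],[-0.8,0.4,0.2],-0.2],
  [[0,0,0],[0,0,0],-0.2],
])

```text
time: 31.4
eef_pos: [0.4689, 0.0717, 0.309]
eef_rot: [0.885, 0.465, -0.006, -0.003]
wrist_force: [-0.1, -0.5, -0.7]
grip_width: 0.0339
```

```bash
./pl .4825 .070 .28 55
```

```text
pos [0.4689 0.0717 0.309 ] t 31.4 F [-0.1 -0.5 -0.7] w 0.0339 UNITS [0.26 0.5  1.15] TURN [-0.16  0.12  0.1 ]
```

Emit:
step_arm([
  [[-0.1,0.1,0.1],[0.26,0.5,0.4],-0.2],
  [[0,0,0],[0,0,0.6],-0.2],
  [[0,0,0],[0,0,0],-0.2],
])

```text
time: 31.65
eef_pos: [0.4825, 0.0687, 0.2817]
eef_rot: [0.888, 0.461, -0.002, -0.002]
wrist_force: [-0.4, -0.2, -1.1]
grip_width: 0.0344
```

```bash
./pl .4825 .070 .225 55
```

```text
pos [0.4825 0.0687 0.2817] t 31.6 F [-0.4 -0.2 -1.1] w 0.0344 UNITS [ 0.05 -0.02  2.27] TURN [-0.07  0.03 -0.03]
```

Tips are at ~0.112; check alignment at the post as I descend.

Emit:
step_arm([
  [[0,0,0],[0.05,0,0.4],-0.2],
  [[0,0,0],[0,0,0],-0.2],
])

```text
time: 31.82
eef_pos: [0.4834, 0.0704, 0.2707]
eef_rot: [0.887, 0.461, -0.002, -0.002]
wrist_force: [-0.3, 0.5, 0.2]
grip_width: 0.0339
```

```bash
./pl .4825 .070 .225 55; python3 - <<'E'
from h import *
p=snapshot("scene");c=p["color"][170:280,290:420];p["color"]=cv2.resize(c,None,fx=5,fy=5,interpolation=cv2.INTER_CUBIC);save(p,"s6")
E
```

```text
pos [0.4834 0.0704 0.2707] t 31.8 F [-0.3  0.5  0.2] w 0.0339 UNITS [-0.03 -0.01  1.83] TURN [-0.09  0.03 -0.02]
```

View pics/s6.png

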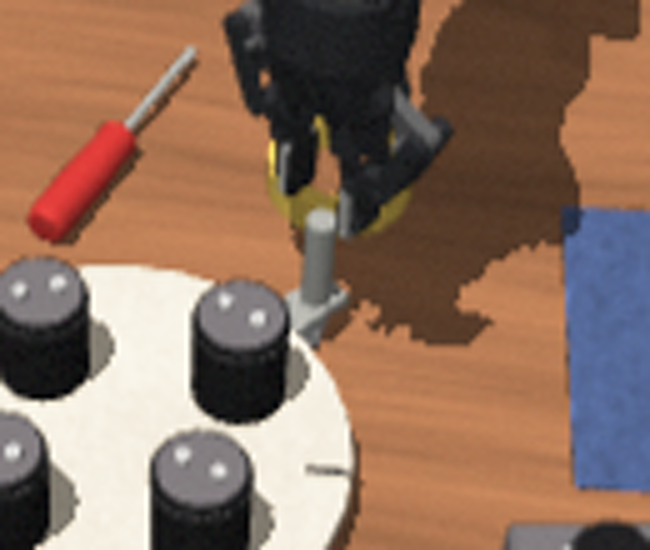

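Emit:
step_arm([
  [[0,0,0],[0,0,0.4],-0.2],
  [[0,0,0],[0,0,0.5],-0.2],
  [[0,0,0],[0,0,0.4],-0.2],
  [[0,0,0],[0,0,0.4],-0.2],
  [[0,0,0],[0,0,0.1],-0.2],
])

```text
time: 32.28
eef_pos: [0.4845, 0.0722, 0.2264]
eef_rot: [0.887, 0.462, 0.002, -0.002]
wrist_force: [0.5, -0.6, 0.1]
grip_width: 0.0342
```

```bash
./pl .4825 .070 .225 55; python3 - <<'E'
from h import *
p=snapshot("scene");c=p["color"][170:280,290:420];p["color"]=cv2.resize(c,None,fx=5,fy=5,interpolation=cv2.INTER_CUBIC);save(p,"s7")
E
```

```text
pos [0.4845 0.0722 0.2264] t 32.3 F [ 0.5 -0.6  0.1] w 0.0342 UNITS [-0.12 -0.02  0.06] TURN [-0.03 -0.07  0.02]
```

View pics/s7.png

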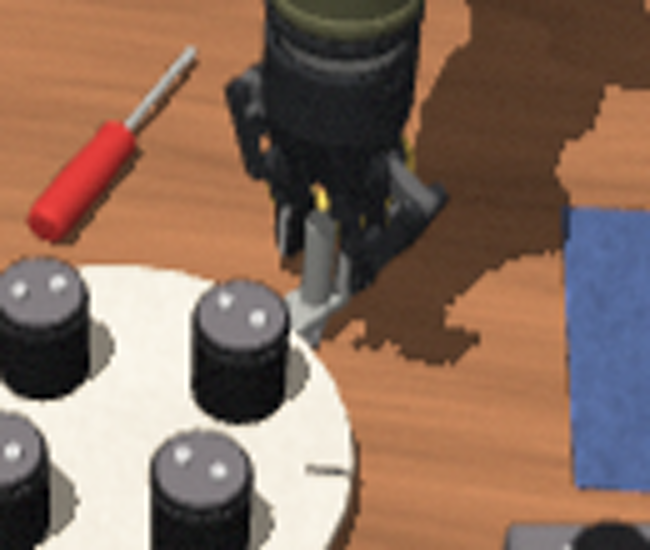

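Emit:
step_arm([
  [[0,0,0],[-0.1,0,0],-0.45],
  [[0,0,0],[0,0,0],-0.45],
  [[0,0,-0.3],[-0.15,0,0],-0.45],
  [[0,0,-0.6],[-0.25,0.01,0],-0.45],
  [[0,0,-0.6],[-0.25,0.01,0],-0.45],
  [[0,0,-0.6],[-0.25,0.01,0],-0.45],
])

```text
time: 32.83
eef_pos: [0.4727, 0.0523, 0.2287]
eef_rot: [0.847, 0.532, 0.006, -0.002]
wrist_force: [0.5, 2.7, -1.7]
grip_width: 0.0237
```

```bash
cat > arc.py <<'E'
from h import *
s=readout.sense();c=np.array([.6024,-.0173]);v=s["eef_pos"][:2]-c;R=Ro.from_quat(s["eef_rot"]).as_matrix()
print("pos",s["eef_pos"].round(4),"r",np.hypot(*v).round(4),"ang",np.degrees(np.arctan2(v[1],v[0])).round(1)%360,"phi",np.degrees(np.arctan2(R[1,0],R[0,0])).round(1),"tilt",R[:,2].round(3),"F",s["wrist_force"].round(1),"Ft,Fr (tool x,y)",(R.T@s["wrist_force"]).round(1),"w",s["grip_width"].round(4))
E
python3 arc.py
```

```text
Traceback (most recent call last):
  File "arc.py", line 3, in <module>
    print("pos",s["eef_pos"].round(4),"r",np.hypot(*v).round(4),"ang",np.degrees(np.arctan2(v[1],v[0])).round(1)%360,"phi",np.degrees(np.arctan2(R[1,0],R[0,0])).round(1),"tilt",R[:,2].round(3),"F",s["wrist_force"].round(1),"Ft,Fr (tool x,y)",(R.T@s["wrist_force"]).round(1),"w",s["grip_width"].round(4))
                                                                                                                                                                                                                                                                                      ^^^^^^^^^^^^^^^^^^^^^
AttributeError: 'float' object has no attribute 'round'
```

```bash
sed -i 's/s\["grip_width"\].round(4)/round(s["grip_width"],4)/' arc.py; python3 arc.py
```

```text
pos [0.4727 0.0523 0.2287] r 0.1472 ang 151.8 phi 64.2 tilt [ 0.008  0.01  -1.   ] F [ 0.5  2.7 -1.7] Ft,Fr (tool x,y) [ 2.7 -0.7  1.7] w 0.0237
```

Emit:
step_arm([
  [[0,0,-0.6],[-0.25,0.01,0],-0.45],
  [[0,0,-0.6],[-0.25,0.01,0],-0.45],
  [[0,0,-0.6],[-0.25,0.01,0],-0.45],
])

```text
time: 33.08
eef_pos: [0.4662, 0.0366, 0.23]
eef_rot: [0.808, 0.589, 0.011, -0.003]
wrist_force: [1.1, 3.6, -2.6]
grip_width: 0.0232
```

```bash
python3 arc.py
```

```text
pos [0.4662 0.0366 0.23  ] r 0.1464 ang 158.4 phi 72.2 tilt [ 0.014  0.017 -1.   ] F [ 1.1  3.6 -2.6] Ft,Fr (tool x,y) [ 3.7 -0.1  2.6] w 0.0232
```

Emit:
step_arm([
  [[0,0,-0.5],[-0.25,0.01,0.05],-0.45],
  [[0,0,-0.5],[-0.25,0.01,0.05],-0.45],
  [[0,0,-0.5],[-0.25,0.01,0.05],-0.45],
  [[0,0,-0.5],[-0.25,0.01,0.05],-0.45],
])

```text
time: 33.42
eef_pos: [0.4612, 0.0159, 0.2273]
eef_rot: [0.759, 0.651, 0.018, -0.003]
wrist_force: [-1.0, 2.8, 2.1]
grip_width: 0.0234
```

```bash
python3 arc.py; ./pl .46 0 .225 80
```

```text
pos [0.4612 0.0159 0.2273] r 0.145 ang 166.8 phi 81.3 tilt [ 0.022  0.028 -0.999] F [-1.   2.8  2.1] Ft,Fr (tool x,y) [ 2.6 -1.4 -2. ] w 0.0234
pos [0.4612 0.0159 0.2273] t 33.4 F [-1.   2.8  2.1] w 0.0234 UNITS [-0.64  0.05  0.07] TURN [ 0.25 -0.45  0.32]
```

Emit:
step_arm([
  [[0.06,-0.1,-0.4],[-0.25,-0.03,0],-0.45],
  [[0.06,-0.1,-0.4],[-0.25,-0.03,0],-0.45],
  [[0.06,-0.1,-0.4],[-0.25,-0.03,0],-0.45],
])

```text
time: 33.67
eef_pos: [0.457, -0.003, 0.228]
eef_rot: [0.728, 0.686, 0.007, 0.0]
wrist_force: [-0.4, 0.5, 0.2]
grip_width: 0.0236
```

```bash
python3 arc.py; ./pl .46 0 .225 85
```

```text
pos [ 0.457 -0.003  0.228] r 0.146 ang 174.4 phi 86.6 tilt [ 0.011  0.01  -1.   ] F [-0.4  0.5  0.2] Ft,Fr (tool x,y) [ 0.5 -0.4 -0.2] w 0.0236
pos [ 0.457 -0.003  0.228] t 33.7 F [-0.4  0.5  0.2] w 0.0236 UNITS [0.13 0.11 0.12] TURN [ 0.14 -0.15  0.41]
```

Emit:
step_arm([
  [[0.03,-0.05,-0.5],[-0.25,0,0.02],-0.45],
  [[0.03,-0.05,-0.5],[-0.25,0,0.02],-0.45],
  [[0.03,-0.05,-0.5],[-0.25,0,0],-0.45],
  [[0,0,-0.5],[-0.25,0,0],-0.45],
])

```text
time: 34.0
eef_pos: [0.4567, -0.0346, 0.2278]
eef_rot: [0.676, 0.737, -0.004, 0.005]
wrist_force: [1.5, -0.4, -0.2]
grip_width: 0.0233
```

```bash
python3 arc.py; ./pl .46 0 .225 95
```

```text
pos [ 0.4567 -0.0346  0.2278] r 0.1468 ang 186.8 phi 95.0 tilt [ 0.002 -0.012 -1.   ] F [ 1.5 -0.4 -0.2] Ft,Fr (tool x,y) [-0.5  1.4  0.2] w 0.0233
pos [ 0.4567 -0.0346  0.2278] t 34.0 F [ 1.5 -0.4 -0.2] w 0.0233 UNITS [1.37 0.25 0.1 ] TURN [0.02 0.17 0.  ]
```

Emit:
step_arm([
  [[0,0.1,-0.5],[-0.2,0,0],-0.45],
  [[0,0,-0.5],[-0.25,0,0],-0.45],
  [[0,0,-0.5],[-0.2,0,0],-0.45],
  [[0,0,0],[0,0,0],-0.45],
])

```text
time: 34.33
eef_pos: [0.4579, -0.0586, 0.2285]
eef_rot: [0.635, 0.773, -0.006, 0.005]
wrist_force: [-0.7, 0.8, -0.4]
grip_width: 0.0234
```

```bash
python3 arc.py; python3 - <<'E'
from h import *
p=snapshot("scene");c=p["color"][170:310,260:420];p["color"]=cv2.resize(c,None,fx=4,fy=4,interpolation=cv2.INTER_CUBIC);save(p,"s8")
p=snapshot("top");print("plat");[print(o) for o in caps(p,.082,.1,(.48,.75),(-.2,.15))]
E
```

```text
pos [ 0.4579 -0.0586  0.2285] r 0.1503 ang 196.0 phi 101.2 tilt [-0.001 -0.016 -1.   ] F [-0.7  0.8 -0.4] Ft,Fr (tool x,y) [ 0.9 -0.5  0.4] w 0.0234
plat
(array([6.756e-01, 3.000e-04]), 0.0256, array([6.749e-01, 4.000e-04, 9.040e-02]), 386)
(array([ 0.6147, -0.0819]), 0.0252, array([ 0.6145, -0.0817,  0.0906]), 384)
(array([0.5918, 0.0549]), 0.0256, array([0.5916, 0.0547, 0.0905]), 390)
(array([ 0.5297, -0.0225]), 0.0254, array([ 0.5296, -0.0223,  0.0904]), 391)
```

View pics/s8.png

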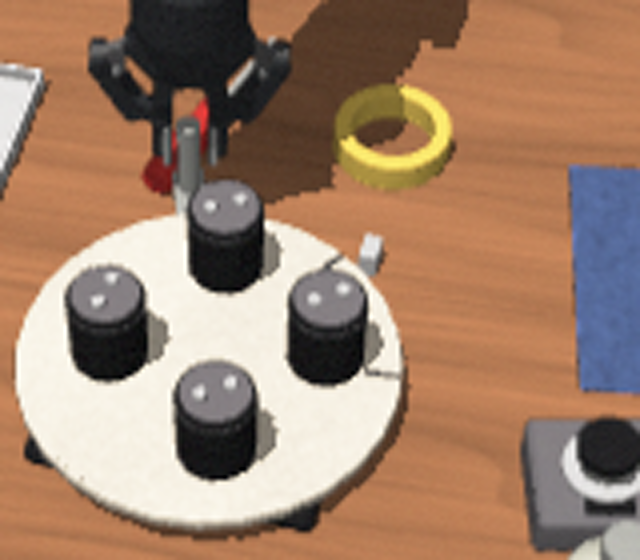

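Emit:
step_arm([
  [[0,0,0],[0,0,-0.5],-0.45],
  [[0,0,0],[0,0,-1],-0.45],
  [[0,0,0],[0,0,-1],-0.45],
  [[0,0,0],[0,0,-1],-0.45],
  [[0,0,0],[0,0,-0.5],-0.45],
])

```text
time: 34.85
eef_pos: [0.4561, -0.0535, 0.3294]
eef_rot: [0.634, 0.773, -0.01, 0.0]
wrist_force: [0.7, 0.7, -0.6]
grip_width: 0.0237
```

```bash
./pl .6465 .2356 .32 90; python3 - <<'E'
from h import *
p=snapshot("top");print("plat");o=caps(p,.082,.1,(.48,.75),(-.2,.15));[print(x) for x in o]
c=np.array([.6024,-.0173])
print([np.degrees(np.arctan2(*(np.array(x[0])-c)[::-1])).round(1) for x in o],[np.degrees(np.arctan2(*(np.array(x)-c)[::-1])).round(1) for x in [(.6633,-.063),(.6558,.0366),(.5612,-.0642),(.5568,.0393)]])
E
```

```text
pos [ 0.4561 -0.0535  0.3294] t 34.9 F [ 0.7  0.7 -0.6] w 0.0237 UNITS [9.85 9.74 0.11] TURN [-0.2   0.2   2.82]
plat
(array([6.759e-01, 1.000e-04]), 0.0256, array([0.675 , 0.    , 0.0906]), 384)
(array([ 0.6141, -0.0818]), 0.0255, array([ 0.6142, -0.0814,  0.0909]), 388)
(array([0.5922, 0.055 ]), 0.0255, array([0.5917, 0.0546, 0.0907]), 387)
(array([ 0.5299, -0.0222]), 0.0255, array([ 0.5296, -0.0219,  0.0905]), 391)
[np.float64(13.3), np.float64(-79.7), np.float64(98.0), np.float64(-176.1)] [np.float64(-36.9), np.float64(45.3), np.float64(-131.3), np.float64(128.9)]
```

Emit:
step_arm([
  [[0,0,0.4],[0.9,0.9,0],-1],
  [[0,0,0.4],[0.9,0.9,0],-1],
  [[0,0,0.4],[0.9,0.9,0],-1],
  [[0,0,0.4],[0.9,0.9,0],-1],
  [[0,0,0.4],[0.9,0.9,0],-1],
  [[0,0,0.4],[0.9,0.9,0],-1],
  [[0,0,0.2],[0.9,0.9,0],-1],
  [[0,0,0],[0.9,0.9,0],-1],
])

```text
time: 35.57
eef_pos: [0.6173, 0.1443, 0.3209]
eef_rot: [0.708, 0.706, -0.018, 0.003]
wrist_force: [0.5, 0.3, -0.3]
grip_width: -0.0
```

```bash
./pl .6465 .2356 .28 90
```

```text
pos [0.6173 0.1443 0.3209] t 35.6 F [ 0.5  0.3 -0.3] w -0.0 UNITS [3.7  1.19 1.5 ] TURN [-0.32  0.42 -0.06]
```

Emit:
step_arm([
  [[-0.1,0.2,0],[1,0.3,0],-1],
  [[-0.1,0.1,0],[1,0.3,0.2],-1],
  [[-0.1,0.1,0],[0.9,0.3,0.5],-1],
  [[0,0,0],[0.5,0.2,0.5],-1],
  [[0,0,0],[0,0,0.5],-1],
  [[0,0,0],[0,0,0],-1],
])

```text
time: 36.07
eef_pos: [0.6459, 0.2429, 0.2696]
eef_rot: [0.706, 0.708, 0.0, -0.0]
wrist_force: [-0.3, -1.1, -0.2]
grip_width: -0.0002
```

```bash
./pl .6475 .2356 .25 90
```

```text
pos [0.6459 0.2429 0.2696] t 36.1 F [-0.3 -1.1 -0.2] w -0.0002 UNITS [-0.29  0.06  0.78] TURN [ 0.   -0.01  0.05]
```

Emit:
step_arm([
  [[0,0,0],[-0.3,0.06,0.3],-1],
  [[0,0,0],[0,0,0.4],-1],
  [[0,0,0],[0,0,0.2],-1],
  [[0,0,0],[0,0,0],-1],
])

```text
time: 36.4
eef_pos: [0.6465, 0.2301, 0.244]
eef_rot: [0.707, 0.707, -0.003, 0.001]
wrist_force: [0.2, -0.2, -0.3]
grip_width: -0.0003
```

```bash
./pl .6475 .2356 .238 90
```

```text
pos [0.6465 0.2301 0.244 ] t 36.4 F [ 0.2 -0.2 -0.3] w -0.0003 UNITS [0.22 0.04 0.24] TURN [-0.04  0.08  0.01]
```

Emit:
step_arm([
  [[0,0,0],[0.2,0.04,0.1],-1],
  [[0,0,0],[0,0,0.1],-1],
])

```text
time: 36.57
eef_pos: [0.6481, 0.2332, 0.2392]
eef_rot: [0.708, 0.706, -0.003, 0.002]
wrist_force: [-0.2, 0.4, 0.5]
grip_width: -0.0002
```

Emit:
step_arm([
  [[0,0,0],[0,0,0.1],-1],
])

```text
time: 36.65
eef_pos: [0.6484, 0.2328, 0.2369]
eef_rot: [0.708, 0.706, -0.003, 0.002]
wrist_force: [0.3, -0.6, 0.7]
grip_width: -0.0001
```

Emit:
step_arm([
  [[0,0,0],[0,0,0.08],-1],
])

```text
time: 36.73
eef_pos: [0.6485, 0.2328, 0.2351]
eef_rot: [0.708, 0.706, -0.003, 0.002]
wrist_force: [-0.7, -0.4, 1.7]
grip_width: -0.0002
```

Emit:
step_arm([
  [[0,0,0],[0,0,0.07],-1],
])

```text
time: 36.82
eef_pos: [0.6485, 0.2328, 0.2335]
eef_rot: [0.708, 0.706, -0.003, 0.002]
wrist_force: [-1.1, -0.7, 1.4]
grip_width: 0.0001
```

Emit:
step_arm([
  [[0,0,0],[0,0,0.06],-1],
])

```text
time: 36.9
eef_pos: [0.6484, 0.2328, 0.2322]
eef_rot: [0.708, 0.706, -0.003, 0.002]
wrist_force: [-0.8, -0.6, 2.3]
grip_width: -0.0
```

Emit:
step_arm([
  [[0,0,0],[0,0,0.02],-1],
])

```text
time: 36.98
eef_pos: [0.6484, 0.2329, 0.2318]
eef_rot: [0.708, 0.706, -0.003, 0.002]
wrist_force: [-2.0, -0.4, 2.4]
grip_width: -0.0004
```

Emit:
step_arm([
  [[0,0,0],[0,0,0.02],-1],
])

```text
time: 37.07
eef_pos: [0.6484, 0.2329, 0.2315]
eef_rot: [0.708, 0.706, -0.003, 0.002]
wrist_force: [-2.7, -1.3, 6.1]
grip_width: -0.0003
```

Emit:
step_arm([
  [[0,0,0],[0,0,0.018],-1],
])

```text
time: 37.15
eef_pos: [0.6484, 0.2329, 0.2315]
eef_rot: [0.708, 0.706, -0.003, 0.002]
wrist_force: [-1.6, -1.1, 5.2]
grip_width: 0.0001
```

Emit:
step_arm([
  [[0,0,0],[0,0,0.018],-1],
])

```text
time: 37.23
eef_pos: [0.6484, 0.2329, 0.2316]
eef_rot: [0.708, 0.706, -0.003, 0.002]
wrist_force: [-0.9, -1.3, 5.1]
grip_width: 0.0002
```

Emit:
step_arm([
  [[0,0,0],[0,0,0.018],-1],
  [[0,0,0],[0,0,0.018],-1],
  [[0,0,0],[0,0,0.018],-1],
  [[0,0,0],[0,0,0.018],-1],
  [[0,0,0],[0,0,0.018],-1],
  [[0,0,0],[0,0,0.018],-1],
])

```text
time: 37.73
eef_pos: [0.6482, 0.233, 0.2316]
eef_rot: [0.708, 0.706, -0.002, 0.003]
wrist_force: [-1.9, -1.4, 5.9]
grip_width: 0.0003
```

Emit:
step_arm([
  [[0,0,0],[0,0,0.018],-1],
  [[0,0,0],[0,0,0.018],-1],
  [[0,0,0],[0,0,0.018],-1],
  [[0,0,0],[0,0,0.018],-1],
])

```text
time: 38.07
eef_pos: [0.6481, 0.2331, 0.2316]
eef_rot: [0.708, 0.706, -0.002, 0.003]
wrist_force: [-1.2, -1.5, 5.4]
grip_width: 0.0001
```

Emit:
step_arm([
  [[0,0,0],[0,0,0.018],-1],
  [[0,0,0],[0,0,0.018],-1],
  [[0,0,0],[0,0,0.018],-1],
  [[0,0,0],[0,0,0.018],-1],
  [[0,0,0],[0,0,0.018],-1],
])

```text
time: 38.48
eef_pos: [0.648, 0.2331, 0.2316]
eef_rot: [0.708, 0.706, -0.002, 0.003]
wrist_force: [-2.0, -1.2, 4.4]
grip_width: -0.0002
```

Emit:
step_arm([
  [[0,0,0],[0,0,0.12],-1],
  [[0,0,0],[0,0,0.1],-1],
  [[0,0,0],[0,0,0.08],-1],
])

```text
time: 38.73
eef_pos: [0.6479, 0.2332, 0.2265]
eef_rot: [0.708, 0.706, -0.002, 0.004]
wrist_force: [-3.6, -1.6, 9.1]
grip_width: -0.0002
```

Emit:
step_arm([
  [[0,0,0],[0,0,0.07],-1],
  [[0,0,0],[0,0,0.07],-1],
])

```text
time: 38.9
eef_pos: [0.6479, 0.2333, 0.2252]
eef_rot: [0.708, 0.706, -0.002, 0.004]
wrist_force: [-3.8, -2.8, 15.8]
grip_width: 0.0
```

Emit:
step_arm([
  [[0,0,0],[0,0,-0.5],-1],
  [[0,0,0],[0,0,-1],-1],
  [[0,0,0],[0,0,-1],-1],
  [[0,0,0],[0,0,-1],-1],
  [[0,0,0],[-0.4,0,-0.5],0.2],
  [[0,0,0],[-1,-0.1,0],0.7],
  [[0,0,0],[-1,-0.1,0],0.7],
  [[0,0,0],[-1,-0.1,0],0.7],
])

```text
time: 39.57
eef_pos: [0.64, 0.1549, 0.3303]
eef_rot: [0.704, 0.71, 0.005, 0.003]
wrist_force: [0.5, 0.4, 0.5]
grip_width: 0.048
```

```bash
./pl .6143 -.0816 .3; python3 - <<'E'
from h import *
p=snapshot("top");save(p,"t9");print("plat");[print(o) for o in caps(p,.082,.1,(.48,.75),(-.2,.15))]
print("key");[print(o) for o in caps(p,.056,.072,(.6,.69),(.19,.29))]
E
```

```text
pos [0.64   0.1549 0.3303] t 39.6 F [0.5 0.4 0.5] w 0.048 UNITS [-9.45 -1.12  1.17] TURN [ 0.15 -0.04  0.12]
plat
(array([ 6.758e-01, -2.000e-04]), 0.0258, array([ 6.751e-01, -2.000e-04,  9.080e-02]), 380)
(array([ 0.6145, -0.0816]), 0.0254, array([ 0.6142, -0.0816,  0.0906]), 386)
(array([0.5954, 0.0516]), 0.0246, array([0.5996, 0.0459, 0.0906]), 168)
(array([ 0.53  , -0.0222]), 0.0255, array([ 0.5297, -0.022 ,  0.0905]), 393)
key
```

View pics/t9.png

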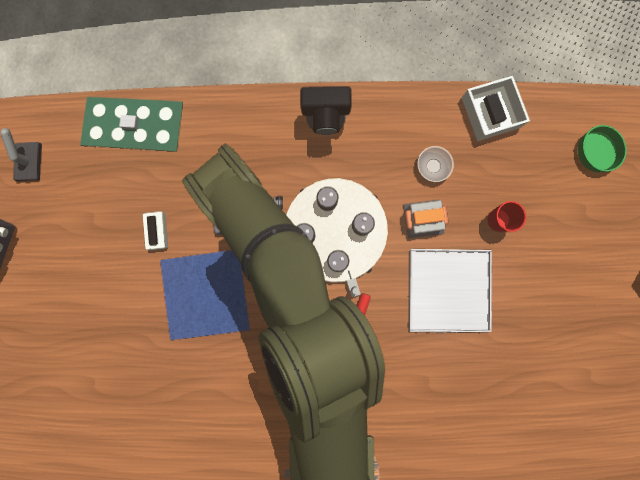

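Emit:
step_arm([
  [[0,0,0],[-1,-0.1,0],0.7],
  [[0,0,0.1],[-1,-0.12,0],0.7],
  [[0,0,0],[-1,-0.12,0],0.7],
  [[0,0,0],[-1,-0.12,0],0.7],
  [[0,0,0],[-1,-0.12,0],0.7],
  [[0,0,0],[-1,-0.12,0],0.7],
  [[0,0,0],[-1,-0.12,0],0.7],
  [[0,0,0],[-1,-0.12,0],0.7],
])

```text
time: 40.28
eef_pos: [0.6135, -0.0644, 0.3261]
eef_rot: [0.709, 0.705, 0.001, 0.004]
wrist_force: [0.1, -0.1, -0.7]
grip_width: 0.0725
```

```bash
./pl .6143 -.0816 .3
```

```text
pos [ 0.6135 -0.0644  0.3261] t 40.3 F [ 0.1 -0.1 -0.7] w 0.0725 UNITS [-0.68  0.03  1.05] TURN [ 0.1   0.07 -0.08]
```

Emit:
step_arm([
  [[0.05,0,0],[-0.5,0,0.4],0.7],
  [[0,0,0],[0,0,0.6],0.7],
  [[0,0,0],[0,0,0],0.7],
])

```text
time: 40.53
eef_pos: [0.6119, -0.0885, 0.2981]
eef_rot: [0.714, 0.7, -0.004, 0.005]
wrist_force: [-0.3, 0.6, -0.2]
grip_width: 0.0725
```

```bash
./pl .6143 -.0816 .219
```

```text
pos [ 0.6119 -0.0885  0.2981] t 40.5 F [-0.3  0.6 -0.2] w 0.0725 UNITS [0.31 0.09 3.16] TURN [ 0.02  0.17 -0.27]
```

Emit:
step_arm([
  [[0,0.15,-0.2],[0.3,0.08,0.5],0.7],
  [[0,0,0],[0,0,0.6],0.7],
  [[0,0,0],[0,0,0],0.7],
])

```text
time: 40.78
eef_pos: [0.6146, -0.0791, 0.2675]
eef_rot: [0.708, 0.706, 0.001, -0.0]
wrist_force: [0.1, -1.0, 0.0]
grip_width: 0.0725
```

```bash
./pl .6143 -.0816 .219
```

```text
pos [ 0.6146 -0.0791  0.2675] t 40.8 F [ 0.1 -1.   0. ] w 0.0725 UNITS [-0.1  -0.01  1.94] TURN [ 0.01 -0.03 -0.03]
```

Emit:
step_arm([
  [[0,0,0],[-0.08,0,0.7],0.7],
  [[0,0,0],[0,0,0.7],0.7],
  [[0,0,0],[0,0,0.45],0.7],
  [[0,0,0],[0,0,0],0.7],
])

```text
time: 41.12
eef_pos: [0.6164, -0.0737, 0.2196]
eef_rot: [0.705, 0.71, 0.004, -0.002]
wrist_force: [-1.4, -1.0, -0.7]
grip_width: 0.0726
```

```bash
./pl .6143 -.0816 .219
```

```text
pos [ 0.6164 -0.0737  0.2196] t 41.1 F [-1.4 -1.  -0.7] w 0.0726 UNITS [-0.32 -0.08  0.02] TURN [ 0.05 -0.13  0.1 ]
```

Emit:
step_arm([
  [[0,-0.1,0],[-0.32,-0.08,0],0.7],
  [[0,0,0],[0,0,0],0.7],
])

```text
time: 41.28
eef_pos: [0.6147, -0.0803, 0.2197]
eef_rot: [0.703, 0.711, 0.002, 0.0]
wrist_force: [0.1, -1.1, 0.2]
grip_width: 0.0726
```

```bash
./pl .6143 -.0816 .219
```

```text
pos [ 0.6147 -0.0803  0.2197] t 41.3 F [ 0.1 -1.1  0.2] w 0.0726 UNITS [-0.05 -0.02  0.03] TURN [ 0.05 -0.04  0.15]
```

Emit:
step_arm([
  [[0,0,0],[-0.04,0,0.03],-0.1],
  [[0,0,0],[0,0,0],-0.1],
  [[0,0,0],[0,0,0],-0.1],
  [[0,0,0],[0,0,0],-0.1],
  [[0,0,0],[0,0,0],-0.1],
])

```text
time: 41.7
eef_pos: [0.6157, -0.082, 0.2221]
eef_rot: [0.704, 0.71, 0.004, 0.002]
wrist_force: [-0.8, 0.3, -1.9]
grip_width: 0.0484
```

Emit:
step_arm([
  [[0,0,0],[0,0,-0.6],-0.1],
  [[0,0,0],[0,0,-1],-0.1],
  [[0,0,0],[0,0,-1],-0.1],
  [[0,0,0],[0,0,-1],-0.1],
  [[0,0,0],[-0.6,-0.2,-1],-0.1],
  [[0,0,0],[-1,-0.4,0],-0.1],
  [[0,0,0],[-1,-0.4,0],-0.1],
  [[0,0,0],[-1,-0.4,0],-0.1],
])

```text
time: 42.37
eef_pos: [0.5821, -0.1654, 0.3419]
eef_rot: [0.698, 0.716, 0.007, -0.0]
wrist_force: [0.4, -0.4, -0.8]
grip_width: 0.0485
```

Emit:
step_arm([
  [[0,0,0],[-1,-0.4,0],-0.1],
  [[0,0,0],[-1,-0.4,0],-0.1],
  [[0,0,0],[-1,-0.4,0],-0.1],
  [[0,0,0],[-1,-0.4,0],-0.1],
  [[0,0,0],[-1,-0.4,0],-0.1],
])

```text
time: 42.78
eef_pos: [0.5322, -0.2965, 0.341]
eef_rot: [0.697, 0.717, 0.007, 0.0]
wrist_force: [-0.0, 0.1, -1.4]
grip_width: 0.0487
```

```bash
./pl .503 -.345 .26
```

```text
pos [ 0.5322 -0.2965  0.341 ] t 42.8 F [-0.   0.1 -1.4] w 0.0487 UNITS [-1.94 -1.26  3.21] TURN [ 0.15 -0.15  0.41]
```

Emit:
step_arm([
  [[0.1,-0.1,0.2],[-0.9,-0.5,0.3],-0.1],
  [[0,0,0.2],[-0.8,-0.5,0.6],-0.1],
  [[0,0,0],[-0.2,-0.2,0.8],-0.1],
  [[0,0,0],[0,0,0.8],-0.1],
  [[0,0,0],[0,0,0.4],-0.1],
  [[0,0,0],[0,0,0],-0.1],
])

```text
time: 43.28
eef_pos: [0.4963, -0.3574, 0.2655]
eef_rot: [0.713, 0.701, -0.001, 0.002]
wrist_force: [-0.7, 1.4, -1.0]
grip_width: 0.049
```

```bash
./pl .503 -.345 .21
```

```text
pos [ 0.4963 -0.3574  0.2655] t 43.3 F [-0.7  1.4 -1. ] w 0.049 UNITS [0.51 0.26 2.22] TURN [ 0.02  0.07 -0.24]
```

Emit:
step_arm([
  [[0,0,-0.2],[0.5,0.25,0.6],-0.1],
  [[0,0,0],[0,0,0.8],-0.1],
  [[0,0,0],[0,0,0.5],-0.1],
  [[0,0,0],[0,0,0],-0.1],
])

```text
time: 43.62
eef_pos: [0.5056, -0.3435, 0.2191]
eef_rot: [0.707, 0.707, 0.0, 0.004]
wrist_force: [0.3, 0.5, -2.3]
grip_width: 0.0486
```

```bash
./pl .503 -.345 .193
```

```text
pos [ 0.5056 -0.3435  0.2191] t 43.6 F [ 0.3  0.5 -2.3] w 0.0486 UNITS [-0.05 -0.11  1.04] TURN [ 0.09  0.08 -0.  ]
```

Emit:
step_arm([
  [[0.05,0.05,0],[-0.05,-0.1,0.4],-0.1],
  [[0,0,0],[0,0,0.4],-0.1],
  [[0,0,0],[0,0,0.1],-0.1],
  [[0,0,0],[0,0,0],-0.1],
])

```text
time: 43.95
eef_pos: [0.5046, -0.3448, 0.1971]
eef_rot: [0.707, 0.707, 0.001, 0.003]
wrist_force: [-0.2, 0.3, -2.0]
grip_width: 0.0487
```

Emit:
step_arm([
  [[0,0,0],[0,0,0.08],-0.1],
])

```text
time: 44.03
eef_pos: [0.5048, -0.345, 0.1954]
eef_rot: [0.707, 0.707, 0.001, 0.003]
wrist_force: [0.2, 0.0, -1.6]
grip_width: 0.0491
```

Emit:
step_arm([
  [[0,0,0],[0,0,0.07],-0.1],
])

```text
time: 44.12
eef_pos: [0.5049, -0.345, 0.1948]
eef_rot: [0.707, 0.707, 0.001, 0.004]
wrist_force: [-4.7, 3.0, 20.2]
grip_width: 0.0491
```

Emit:
step_arm([
  [[0,0,0],[0,0,0],0.3],
  [[0,0,0],[0,0,0],0.6],
  [[0,0,0],[0,0,0],0.6],
  [[0,0,0],[0,0,-0.4],0.6],
  [[0,0,0],[0,0,-1],0.7],
  [[0,0,0],[0,0,-1],0.7],
  [[0,0,0],[0,0,-1],0.7],
  [[0,0,0],[0,0,-1],0.7],
])

```text
time: 44.78
eef_pos: [0.503, -0.3442, 0.3082]
eef_rot: [0.707, 0.707, -0.0, 0.001]
wrist_force: [0.5, -0.5, -0.3]
grip_width: 0.0728
```

Emit:
step_arm([
  [[0,0,0],[0.5,0.2,-0.8],0.7],
  [[0,0,0],[1,0.5,0],0.7],
  [[0,0,0],[1,0.5,0],0.7],
  [[0,0,0],[1,0.5,0],0.7],
  [[0,0,0],[1,0.5,0],0.7],
  [[0,0,0],[1,0.5,0],0.7],
  [[0,0,0],[1,0.5,0],0.7],
  [[0,0,0],[1,0.5,0],0.7],
])

```text
time: 45.45
eef_pos: [0.5982, -0.1611, 0.343]
eef_rot: [0.714, 0.7, -0.0, 0.012]
wrist_force: [0.9, 0.1, -0.5]
grip_width: 0.0728
```

```bash
./pl .6752 -.0001 .3; python3 - <<'E'
from h import *
p=snapshot("top");print("plat");[print(o) for o in caps(p,.082,.1,(.48,.75),(-.2,.15))]
print("tray");[print(o) for o in caps(p,.055,.075,(.34,.56),(-.41,-.18))]
p=snapshot("scene");print("plat");[print(o) for o in caps(p,.075,.1,(.48,.75),(-.2,.15))]
E
```

```text
pos [ 0.5982 -0.1611  0.343 ] t 45.5 F [ 0.9  0.1 -0.5] w 0.0728 UNITS [6.52 2.93 1.66] TURN [ 0.23  0.24 -0.27]
plat
(array([ 6.76e-01, -1.00e-04]), 0.0256, array([ 6.75e-01, -1.00e-04,  9.03e-02]), 388)
(array([0.592, 0.055]), 0.0254, array([0.5917, 0.0547, 0.0904]), 388)
(array([ 0.5052, -0.0226]), 0.0255, array([ 0.505 , -0.0227,  0.0905]), 394)
tray
plat
(array([ 0.5049, -0.0222]), 0.0263, array([ 0.5094, -0.0217,  0.089 ]), 282)
(array([0.5911, 0.0558]), 0.027, array([0.5959, 0.0554, 0.0892]), 313)
(array([6.747e-01, 5.000e-04]), 0.0262, array([0.679 , 0.0008, 0.0896]), 337)
```

Emit:
step_arm([
  [[0.1,0.1,-0.1],[1,0.4,0],0.7],
  [[0.1,0.1,-0.1],[1,0.4,0],0.7],
  [[0,0,0],[1,0.45,0],0.7],
  [[0,0,0],[1,0.45,0],0.7],
  [[0,0,0],[1,0.45,0.3],0.7],
  [[0,0,0],[0.9,0.4,0.4],0.7],
  [[0,0,0],[0.3,0.2,0.5],0.7],
  [[0,0,0],[0,0,0],0.7],
])

```text
time: 46.22
eef_pos: [0.6708, 0.0011, 0.3181]
eef_rot: [0.707, 0.707, 0.003, 0.003]
wrist_force: [-0.8, -0.5, -0.2]
grip_width: 0.0727
```

```bash
./pl .6752 -.0001 .25; python3 - <<'E'
from h import *
p=snapshot("top");save(p,"t10")
print("tray");[print(o) for o in caps(p,.05,.08,(.34,.56),(-.41,-.18))]
E
```

```text
pos [0.6708 0.0011 0.3181] t 46.2 F [-0.8 -0.5 -0.2] w 0.0727 UNITS [-0.05  0.15  2.73] TURN [0.13 0.01 0.  ]
tray
(array([ 0.504, -0.345]), 0.0265, array([ 0.5037, -0.3435,  0.0641]), 396)
```

View pics/t10.png

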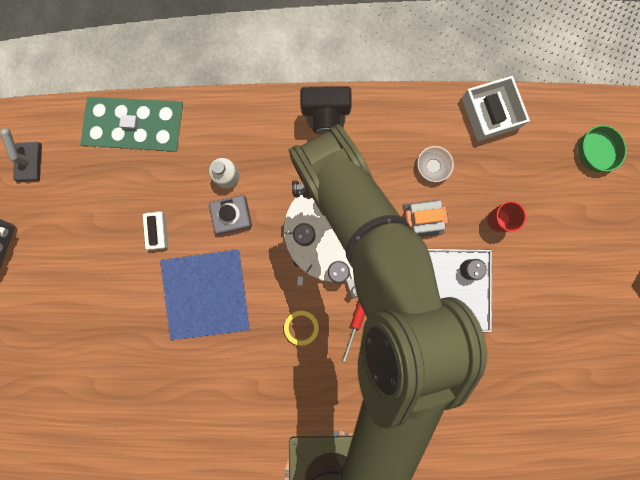

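Emit:
step_arm([
  [[0.1,0,0],[-0.05,0.15,1],0.7],
  [[0,0,0],[0,0,1],0.7],
  [[0,0,0],[0,0,0.5],0.7],
  [[0,0,0],[0,0,0],0.7],
])

```text
time: 46.6
eef_pos: [0.6748, -0.0099, 0.2581]
eef_rot: [0.71, 0.704, -0.001, 0.005]
wrist_force: [-0.1, 0.0, -0.2]
grip_width: 0.0726
```

```bash
./pl .6752 -.0001 .219
```

```text
pos [ 0.6748 -0.0099  0.2581] t 46.6 F [-0.1  0.  -0.2] w 0.0726 UNITS [0.4  0.   1.56] TURN [ 0.08  0.11 -0.12]
```

Emit:
step_arm([
  [[0.05,0.1,-0.1],[0.4,0,0.1],0.7],
  [[0,0,0],[0,0,0.6],0.7],
  [[0,0,0],[0,0,0],0.7],
])

```text
time: 46.85
eef_pos: [0.6749, -0.0035, 0.2414]
eef_rot: [0.709, 0.705, 0.0, 0.002]
wrist_force: [-0.9, -0.6, -0.4]
grip_width: 0.0729
```

```bash
./pl .6752 -.0001 .219
```

```text
pos [ 0.6749 -0.0035  0.2414] t 46.9 F [-0.9 -0.6 -0.4] w 0.0729 UNITS [0.14 0.01 0.9 ] TURN [ 0.05  0.03 -0.09]
```

Emit:
step_arm([
  [[0,0,0],[0.15,0,0.3],0.7],
  [[0,0,0],[0,0,0.4],0.7],
  [[0,0,0],[0,0,0.12],0.7],
  [[0,0,0],[0,0,0],0.7],
])

```text
time: 47.18
eef_pos: [0.6758, 0.0012, 0.2206]
eef_rot: [0.709, 0.705, 0.002, 0.003]
wrist_force: [-0.1, -0.7, -0.3]
grip_width: 0.0723
```

```bash
./pl .6752 -.0001 .219
```

```text
pos [0.6758 0.0012 0.2206] t 47.2 F [-0.1 -0.7 -0.3] w 0.0723 UNITS [-0.05 -0.02  0.07] TURN [ 0.09  0.02 -0.08]
```

Emit:
step_arm([
  [[0,0,0],[-0.04,0,0.05],-0.1],
  [[0,0,0],[0,0,0],-0.1],
  [[0,0,0],[0,0,0],-0.1],
  [[0,0,0],[0,0,0],-0.1],
  [[0,0,0],[0,0,0],-0.1],
])

```text
time: 47.6
eef_pos: [0.676, 0.0003, 0.2195]
eef_rot: [0.709, 0.705, 0.002, 0.003]
wrist_force: [0.8, 0.4, -1.4]
grip_width: 0.0487
```

Emit:
step_arm([
  [[0,0,0],[0,0,-0.6],-0.1],
  [[0,0,0],[0,0,-1],-0.1],
  [[0,0,0],[0,0,-1],-0.1],
  [[0,0,0],[0,0,-1],-0.1],
  [[0,0,0],[-0.6,-0.4,-1],-0.1],
  [[0,0,0],[-1,-0.7,0],-0.1],
  [[0,0,0],[-1,-0.7,0],-0.1],
  [[0,0,0],[-1,-0.7,0],-0.1],
])

```text
time: 48.27
eef_pos: [0.6135, -0.0819, 0.3471]
eef_rot: [0.704, 0.71, 0.008, 0.003]
wrist_force: [0.1, -0.9, -1.2]
grip_width: 0.0489
```

Emit:
step_arm([
  [[0,0,0],[-1,-0.7,0],-0.1],
  [[0,0,0],[-1,-0.7,0],-0.1],
  [[0,0,0],[-1,-0.7,0],-0.1],
  [[0,0,0],[-1,-0.7,0],-0.1],
  [[0,0,0],[-1,-0.7,0],-0.1],
])

```text
time: 48.68
eef_pos: [0.5227, -0.2122, 0.3522]
eef_rot: [0.703, 0.711, 0.01, 0.007]
wrist_force: [0.0, -1.4, -1.7]
grip_width: 0.0488
```

```bash
./pl .503 -.245 .26
```

```text
pos [ 0.5227 -0.2122  0.3522] t 48.7 F [ 0.  -1.4 -1.7] w 0.0488 UNITS [-1.32 -0.89  3.66] TURN [ 0.34 -0.05  0.16]
```

Emit:
step_arm([
  [[0.1,0,0.1],[-0.6,-0.4,0.8],-0.1],
  [[0.1,0,0],[-0.3,-0.3,1],-0.1],
  [[0.1,0,0],[-0.2,-0.1,1],-0.1],
  [[0,0,0],[0,0,0.8],-0.1],
  [[0,0,0],[0,0,0.4],-0.1],
  [[0,0,0],[0,0,0],-0.1],
])

```text
time: 49.18
eef_pos: [0.4983, -0.2529, 0.2563]
eef_rot: [0.712, 0.702, -0.001, 0.006]
wrist_force: [-1.2, -0.4, -1.7]
grip_width: 0.0489
```

```bash
./pl .503 -.245 .21
```

```text
pos [ 0.4983 -0.2529  0.2563] t 49.2 F [-1.2 -0.4 -1.7] w 0.0489 UNITS [0.34 0.17 1.85] TURN [ 0.09  0.15 -0.19]
```

Emit:
step_arm([
  [[0.05,0.1,-0.15],[0.34,0.17,0.5],-0.1],
  [[0,0,0],[0,0,0.7],-0.1],
  [[0,0,0],[0,0,0.4],-0.1],
  [[0,0,0],[0,0,0],-0.1],
])

```text
time: 49.52
eef_pos: [0.5069, -0.2418, 0.218]
eef_rot: [0.707, 0.708, 0.003, 0.005]
wrist_force: [-0.9, 0.2, -2.1]
grip_width: 0.0492
```

```bash
./pl .503 -.245 .197
```

```text
pos [ 0.5069 -0.2418  0.218 ] t 49.5 F [-0.9  0.2 -2.1] w 0.0492 UNITS [-0.13 -0.17  0.84] TURN [0.17 0.05 0.02]
```

Emit:
step_arm([
  [[0.15,0.05,0],[-0.13,-0.17,0.3],-0.1],
  [[0,0,0],[0,0,0.4],-0.1],
  [[0,0,0],[0,0,0.1],-0.1],
  [[0,0,0],[0,0,0],-0.1],
])

```text
time: 49.85
eef_pos: [0.5043, -0.244, 0.1979]
eef_rot: [0.706, 0.708, 0.002, 0.001]
wrist_force: [0.4, -0.6, -1.6]
grip_width: 0.0489
```

Emit:
step_arm([
  [[0,0,0],[0,0,0.08],-0.1],
])

```text
time: 49.93
eef_pos: [0.5045, -0.244, 0.1961]
eef_rot: [0.706, 0.708, 0.002, 0.001]
wrist_force: [-0.2, -0.3, -1.1]
grip_width: 0.0491
```

Emit:
step_arm([
  [[0,0,0],[0,0,0.07],-0.1],
])

```text
time: 50.02
eef_pos: [0.5045, -0.2441, 0.1944]
eef_rot: [0.706, 0.708, 0.002, 0.002]
wrist_force: [-0.4, -0.4, -1.0]
grip_width: 0.0495
```

Emit:
step_arm([
  [[0,0,0],[0,0,0.06],-0.1],
])

```text
time: 50.1
eef_pos: [0.5046, -0.2442, 0.1932]
eef_rot: [0.706, 0.708, 0.002, 0.002]
wrist_force: [-3.4, 0.9, 20.6]
grip_width: 0.0487
```

Emit:
step_arm([
  [[0,0,0],[0,0,0.05],-0.1],
])

```text
time: 50.18
eef_pos: [0.5046, -0.244, 0.1932]
eef_rot: [0.706, 0.708, 0.002, 0.002]
wrist_force: [-5.0, 2.2, 20.5]
grip_width: 0.0488
```

Emit:
step_arm([
  [[0,0,0],[0,0,0],0.3],
  [[0,0,0],[0,0,0],0.6],
  [[0,0,0],[0,0,0],0.6],
  [[0,0,0],[0,0,-0.4],0.6],
  [[0,0,0],[0,0,-1],0.7],
  [[0,0,0],[0,0,-1],0.7],
  [[0,0,0],[0,0,-1],0.7],
  [[0,0,0],[0,0,-1],0.7],
])

```text
time: 50.85
eef_pos: [0.5027, -0.2432, 0.3058]
eef_rot: [0.705, 0.709, -0.0, -0.002]
wrist_force: [0.6, -0.6, -0.7]
grip_width: 0.0723
```

Emit:
step_arm([
  [[0,0,0],[0.5,0.15,-0.8],0.7],
  [[0,0,0],[1,0.3,0],0.7],
  [[0,0,0],[1,0.3,0],0.7],
  [[0,0,0],[1,0.3,0],0.7],
  [[0,0,0],[1,0.3,0],0.7],
  [[0,0,0],[1,0.3,0],0.7],
  [[0,0,0],[1,0.3,0],0.7],
  [[0,0,0],[1,0.3,0],0.7],
])

```text
time: 51.52
eef_pos: [0.5605, -0.0585, 0.3388]
eef_rot: [0.712, 0.702, 0.001, 0.007]
wrist_force: [0.5, -0.1, 0.5]
grip_width: 0.0725
```

```bash
./pl .5917 .055 .3; python3 - <<'E'
from h import *
p=snapshot("top");print("plat");[print(o) for o in caps(p,.082,.1,(.48,.75),(-.2,.15))]
print("tray");[print(o) for o in caps(p,.05,.08,(.34,.56),(-.41,-.18))]
p=snapshot("scene");print("plat");[print(o) for o in caps(p,.075,.1,(.48,.75),(-.2,.15))]
E
```

```text
pos [ 0.5605 -0.0585  0.3388] t 51.5 F [ 0.5 -0.1  0.5] w 0.0725 UNITS [4.57 1.17 1.52] TURN [ 0.15  0.13 -0.19]
plat
(array([0.5921, 0.0551]), 0.0254, array([0.5918, 0.0547, 0.0905]), 387)
(array([ 0.5051, -0.0227]), 0.0254, array([ 0.5049, -0.0226,  0.0904]), 392)
tray
(array([ 0.505 , -0.2452]), 0.0258, array([ 0.5103, -0.2505,  0.0643]), 209)
(array([ 0.5041, -0.345 ]), 0.0262, array([ 0.5038, -0.3436,  0.0641]), 394)
plat
(array([ 0.5054, -0.0216]), 0.027, array([ 0.5107, -0.0213,  0.0893]), 259)
(array([0.5913, 0.055 ]), 0.0267, array([0.5957, 0.0554, 0.0892]), 312)
```

Emit:
step_arm([
  [[0.1,0.1,-0.1],[1,0.25,0],0.7],
  [[0,0,0],[1,0.25,0.3],0.7],
  [[0,0,0],[1,0.25,0.5],0.7],
  [[0,0,0],[0.9,0.2,0.5],0.7],
  [[0,0,0],[0.2,0.1,0.8],0.7],
  [[0,0,0],[0,0,0.4],0.7],
  [[0,0,0],[0,0,0],0.7],
])

```text
time: 52.2
eef_pos: [0.5895, 0.0509, 0.2795]
eef_rot: [0.707, 0.707, 0.005, 0.003]
wrist_force: [0.9, -0.1, -0.4]
grip_width: 0.0725
```

```bash
./pl .5917 .055 .219
```

```text
pos [0.5895 0.0509 0.2795] t 52.2 F [ 0.9 -0.1 -0.4] w 0.0725 UNITS [0.16 0.06 2.42] TURN [ 0.16 -0.03  0.  ]
```

Emit:
step_arm([
  [[0.15,0,0],[0.16,0.06,0.7],0.7],
  [[0,0,0],[0,0,0.9],0.7],
  [[0,0,0],[0,0,0.5],0.7],
  [[0,0,0],[0,0,0],0.7],
])

```text
time: 52.53
eef_pos: [0.5919, 0.0499, 0.2285]
eef_rot: [0.709, 0.705, 0.001, 0.001]
wrist_force: [-0.4, 0.3, -0.2]
grip_width: 0.0722
```

```bash
./pl .5917 .055 .219
```

```text
pos [0.5919 0.0499 0.2285] t 52.5 F [-0.4  0.3 -0.2] w 0.0722 UNITS [ 0.21 -0.01  0.38] TURN [ 0.04  0.02 -0.08]
```

Emit:
step_arm([
  [[0,0,0],[0.2,0,0.25],0.7],
  [[0,0,0],[0,0,0.1],0.7],
  [[0,0,0],[0,0,0],0.7],
])

```text
time: 52.78
eef_pos: [0.5925, 0.0526, 0.2211]
eef_rot: [0.71, 0.704, 0.001, 0.003]
wrist_force: [0.5, -0.6, 0.7]
grip_width: 0.0726
```

```bash
./pl .5917 .055 .219
```

```text
pos [0.5925 0.0526 0.2211] t 52.8 F [ 0.5 -0.6  0.7] w 0.0726 UNITS [ 0.09 -0.03  0.08] TURN [ 0.06  0.04 -0.13]
```

Emit:
step_arm([
  [[0,0,0],[0.09,0,0.07],-0.1],
  [[0,0,0],[0,0,0],-0.1],
  [[0,0,0],[0,0,0],-0.1],
  [[0,0,0],[0,0,0],-0.1],
  [[0,0,0],[0,0,0],-0.1],
])

```text
time: 53.2
eef_pos: [0.5932, 0.0554, 0.2215]
eef_rot: [0.71, 0.704, 0.002, 0.003]
wrist_force: [1.3, -0.7, -0.7]
grip_width: 0.0488
```

Emit:
step_arm([
  [[0,0,0],[0,0,-0.6],-0.1],
  [[0,0,0],[0,0,-1],-0.1],
  [[0,0,0],[0,0,-1],-0.1],
  [[0,0,0],[0,0,-1],-0.1],
  [[0,0,0],[0,0,-1],-0.1],
  [[0,0,0],[-0.8,-0.35,0],-0.1],
  [[0,0,0],[-1,-0.5,0],-0.1],
  [[0,0,0],[-1,-0.5,0],-0.1],
])

```text
time: 53.87
eef_pos: [0.5586, -0.0085, 0.3414]
eef_rot: [0.706, 0.708, 0.005, 0.002]
wrist_force: [0.9, -0.6, -2.1]
grip_width: 0.049
```

Emit:
step_arm([
  [[0,0,0],[-1,-0.45,0],-0.1],
  [[0,0,0],[-1,-0.45,0],-0.1],
  [[0,0,0],[-1,-0.45,0],-0.1],
  [[0,0,0],[-1,-0.45,0],-0.1],
  [[0,0,0],[-1,-0.45,0],-0.1],
  [[0,0,0],[-1,-0.45,0],-0.1],
  [[0,0,0],[-1,-0.45,0],-0.1],
  [[0,0,0],[-1,-0.45,0],-0.1],
])

```text
time: 54.53
eef_pos: [0.4628, -0.2175, 0.3406]
eef_rot: [0.705, 0.709, 0.004, 0.002]
wrist_force: [0.4, -0.8, -1.2]
grip_width: 0.0489
```

```bash
./pl .403 -.345 .26
```

```text
pos [ 0.4628 -0.2175  0.3406] t 54.5 F [ 0.4 -0.8 -1.2] w 0.0489 UNITS [-5.09 -2.45  3.19] TURN [ 0.12 -0.04  0.09]
```

Emit:
step_arm([
  [[0,0,0],[-1,-0.5,0],-0.1],
  [[0,0,0],[-1,-0.5,0],-0.1],
  [[0,0,0.1],[-1,-0.5,0.3],-0.1],
  [[0.1,0,0],[-1,-0.45,0.5],-0.1],
  [[0,0,0],[-0.5,-0.25,0.7],-0.1],
  [[0,0,0],[-0.2,-0.1,0.8],-0.1],
  [[0,0,0],[0,0,0.4],-0.1],
  [[0,0,0],[0,0,0],-0.1],
])

```text
time: 55.2
eef_pos: [0.3963, -0.3498, 0.2703]
eef_rot: [0.713, 0.701, -0.002, 0.001]
wrist_force: [-0.6, -0.2, -1.0]
grip_width: 0.049
```

```bash
./pl .403 -.345 .22
```

```text
pos [ 0.3963 -0.3498  0.2703] t 55.2 F [-0.6 -0.2 -1. ] w 0.049 UNITS [0.21 0.27 2.01] TURN [-0.03  0.07 -0.24]
```

Emit:
step_arm([
  [[0,0,-0.2],[0.2,0.25,0.6],-0.1],
  [[0,0,0],[0,0,0.8],-0.1],
  [[0,0,0],[0,0,0.5],-0.1],
  [[0,0,0],[0,0,0],-0.1],
])

```text
time: 55.53
eef_pos: [0.4058, -0.3425, 0.2238]
eef_rot: [0.706, 0.708, -0.001, 0.003]
wrist_force: [0.3, 0.9, -1.7]
grip_width: 0.0489
```

```bash
./pl .403 -.345 .197
```

```text
pos [ 0.4058 -0.3425  0.2238] t 55.5 F [ 0.3  0.9 -1.7] w 0.0489 UNITS [-0.09 -0.12  1.07] TURN [0.04 0.07 0.02]
```

Emit:
step_arm([
  [[0,0.05,0],[-0.08,-0.1,0.4],-0.1],
  [[0,0,0],[0,0,0.4],-0.1],
  [[0,0,0],[0,0,0.15],-0.1],
  [[0,0,0],[0,0,0],-0.1],
])

```text
time: 55.87
eef_pos: [0.4058, -0.3431, 0.2008]
eef_rot: [0.705, 0.709, 0.002, 0.003]
wrist_force: [-0.4, -0.4, -1.7]
grip_width: 0.0489
```

Emit:
step_arm([
  [[0,0,0],[0,0,0.08],-0.1],
])

```text
time: 55.95
eef_pos: [0.4061, -0.3432, 0.1991]
eef_rot: [0.705, 0.709, 0.002, 0.004]
wrist_force: [0.2, -0.7, -1.6]
grip_width: 0.0488
```

Emit:
step_arm([
  [[0,0,0],[0,0,0.07],-0.1],
])

```text
time: 56.03
eef_pos: [0.4062, -0.3432, 0.1975]
eef_rot: [0.705, 0.709, 0.002, 0.004]
wrist_force: [0.2, -0.4, -1.8]
grip_width: 0.0488
```

Emit:
step_arm([
  [[0,0,0],[-0.05,-0.05,0.07],-0.1],
])

```text
time: 56.12
eef_pos: [0.4054, -0.3443, 0.1959]
eef_rot: [0.705, 0.709, 0.002, 0.004]
wrist_force: [0.2, 0.5, -2.0]
grip_width: 0.0488
```

Emit:
step_arm([
  [[0,0,0],[0,0,0.06],-0.1],
])

```text
time: 56.2
eef_pos: [0.405, -0.3448, 0.1948]
eef_rot: [0.705, 0.709, 0.002, 0.004]
wrist_force: [-4.1, 0.6, 23.4]
grip_width: 0.0488
```

Emit:
step_arm([
  [[0,0,0],[0,0,0.05],-0.1],
])

```text
time: 56.28
eef_pos: [0.405, -0.3447, 0.1947]
eef_rot: [0.705, 0.709, 0.002, 0.005]
wrist_force: [-2.9, 3.4, 22.4]
grip_width: 0.049
```

Emit:
step_arm([
  [[0,0,0],[0,0,0],0.3],
  [[0,0,0],[0,0,0],0.6],
  [[0,0,0],[0,0,0],0.6],
  [[0,0,0],[0,0,-0.4],0.6],
  [[0,0,0],[0,0,-1],0.7],
  [[0,0,0],[0,0,-1],0.7],
  [[0,0,0],[0,0,-1],0.7],
  [[0,0,0],[0,0,-1],0.7],
])

```text
time: 56.95
eef_pos: [0.4026, -0.3435, 0.3074]
eef_rot: [0.705, 0.709, 0.0, 0.001]
wrist_force: [-0.0, 0.0, 0.2]
grip_width: 0.0726
```

Emit:
step_arm([
  [[0,0,0],[0.5,0.15,-0.8],0.7],
  [[0,0,0],[1,0.32,0],0.7],
  [[0,0,0],[1,0.32,0],0.7],
  [[0,0,0],[1,0.32,0],0.7],
  [[0,0,0],[1,0.32,0],0.7],
  [[0,0,0],[1,0.32,0],0.7],
  [[0,0,0],[1,0.32,0],0.7],
  [[0,0,0],[1,0.32,0],0.7],
])

```text
time: 57.62
eef_pos: [0.4624, -0.1578, 0.3389]
eef_rot: [0.712, 0.703, -0.0, 0.01]
wrist_force: [0.0, -0.5, 0.4]
grip_width: 0.0729
```

```bash
./pl .505 -.0225 .3; python3 - <<'E'
from h import *
p=snapshot("top");print("plat");[print(o) for o in caps(p,.082,.1,(.47,.75),(-.2,.15))]
print("tray");[print(o) for o in caps(p,.05,.08,(.34,.56),(-.41,-.18))]
p=snapshot("scene");print("plat");[print(o) for o in caps(p,.075,.1,(.47,.75),(-.2,.15))]
E
```

```text
pos [ 0.4624 -0.1578  0.3389] t 57.6 F [ 0.  -0.5  0.4] w 0.0729 UNITS [5.45 1.62 1.51] TURN [ 0.19  0.19 -0.18]
plat
(array([ 0.505 , -0.0223]), 0.0255, array([ 0.5048, -0.0222,  0.0904]), 392)
tray
(array([ 0.5085, -0.2413]), 0.0248, array([ 0.5122, -0.2399,  0.0645]), 243)
(array([ 0.5034, -0.3457]), 0.0265, array([ 0.5038, -0.3438,  0.0643]), 390)
plat
(array([ 0.5043, -0.0218]), 0.0271, array([ 0.5093, -0.0209,  0.0892]), 280)
```

Emit:
step_arm([
  [[0.1,0.1,-0.1],[1,0.3,0],0.7],
  [[0.1,0.1,-0.1],[1,0.3,0],0.7],
  [[0,0,0],[1,0.3,0.3],0.7],
  [[0,0,0],[1,0.3,0.5],0.7],
  [[0,0,0],[0.6,0.2,0.5],0.7],
  [[0,0,0],[0.2,0,0.5],0.7],
  [[0,0,0],[0,0,0],0.7],
])

```text
time: 58.3
eef_pos: [0.4999, -0.0324, 0.2967]
eef_rot: [0.705, 0.709, 0.002, 0.002]
wrist_force: [-0.1, -0.6, 0.2]
grip_width: 0.0725
```

```bash
./pl .505 -.0225 .25
```

```text
pos [ 0.4999 -0.0324  0.2967] t 58.3 F [-0.1 -0.6  0.2] w 0.0725 UNITS [0.39 0.2  1.87] TURN [ 0.08 -0.02  0.09]
```

Emit:
step_arm([
  [[0,0,0],[0.4,0.2,0.4],0.7],
  [[0,0,0],[0,0,0.6],0.7],
  [[0,0,0],[0,0,0.5],0.7],
  [[0,0,0],[0,0,0],0.7],
])

```text
time: 58.63
eef_pos: [0.5056, -0.0256, 0.2609]
eef_rot: [0.706, 0.708, 0.002, 0.003]
wrist_force: [0.2, 0.5, 1.1]
grip_width: 0.0725
```

```bash
./pl .505 -.0225 .219
```

```text
pos [ 0.5056 -0.0256  0.2609] t 58.6 F [0.2 0.5 1.1] w 0.0725 UNITS [ 0.13 -0.04  1.68] TURN [0.11 0.03 0.04]
```

Emit:
step_arm([
  [[0.05,0,0],[0.13,0,0.5],0.7],
  [[0,0,0],[0,0,0.6],0.7],
  [[0,0,0],[0,0,0.45],0.7],
  [[0,0,0],[0,0,0.1],0.7],
  [[0,0,0],[0,0,0],0.7],
])

```text
time: 59.05
eef_pos: [0.5069, -0.0285, 0.2233]
eef_rot: [0.709, 0.705, 0.001, 0.005]
wrist_force: [0.3, -0.2, 0.0]
grip_width: 0.0727
```

```bash
./pl .505 -.0225 .219
```

```text
pos [ 0.5069 -0.0285  0.2233] t 59.0 F [ 0.3 -0.2  0. ] w 0.0727 UNITS [ 0.24 -0.08  0.17] TURN [ 0.11  0.09 -0.08]
```

Emit:
step_arm([
  [[0.05,0.05,0],[0.24,-0.08,0.15],0.7],
  [[0,0,0],[0,0,0],0.7],
])

```text
time: 59.22
eef_pos: [0.5052, -0.0234, 0.221]
eef_rot: [0.71, 0.704, 0.001, 0.003]
wrist_force: [-0.2, -0.5, 0.2]
grip_width: 0.0728
```

```bash
./pl .505 -.0225 .219
```

```text
pos [ 0.5052 -0.0234  0.221 ] t 59.2 F [-0.2 -0.5  0.2] w 0.0728 UNITS [ 0.04 -0.01  0.08] TURN [ 0.09  0.04 -0.11]
```

Emit:
step_arm([
  [[0,0,0],[0.04,0,0.07],-0.1],
  [[0,0,0],[0,0,0],-0.1],
  [[0,0,0],[0,0,0],-0.1],
  [[0,0,0],[0,0,0],-0.1],
  [[0,0,0],[0,0,0],-0.1],
])

```text
time: 59.63
eef_pos: [0.5056, -0.0221, 0.2211]
eef_rot: [0.71, 0.704, 0.002, 0.004]
wrist_force: [0.6, 0.5, -1.4]
grip_width: 0.0492
```

Emit:
step_arm([
  [[0,0,0],[0,0,-0.6],-0.1],
  [[0,0,0],[0,0,-1],-0.1],
  [[0,0,0],[0,0,-1],-0.1],
  [[0,0,0],[0,0,-1],-0.1],
  [[0,0,0],[0,0,-1],-0.1],
  [[0,0,0],[-0.8,-0.35,0],-0.1],
  [[0,0,0],[-1,-0.45,0],-0.1],
  [[0,0,0],[-1,-0.45,0],-0.1],
])

```text
time: 60.3
eef_pos: [0.4748, -0.0868, 0.3411]
eef_rot: [0.705, 0.709, 0.005, 0.003]
wrist_force: [-0.3, 0.2, -1.2]
grip_width: 0.0489
```

Emit:
step_arm([
  [[0,0,0],[-1,-0.45,0],-0.1],
  [[0,0,0],[-1,-0.45,0],-0.1],
  [[0,0,0],[-1,-0.45,0],-0.1],
  [[0,0,0],[-1,-0.45,0],-0.1],
])

```text
time: 60.63
eef_pos: [0.4277, -0.1909, 0.3409]
eef_rot: [0.704, 0.71, 0.005, 0.003]
wrist_force: [1.0, -0.5, -1.3]
grip_width: 0.0491
```

```bash
./pl .403 -.245 .26
```

```text
pos [ 0.4277 -0.1909  0.3409] t 60.6 F [ 1.  -0.5 -1.3] w 0.0491 UNITS [-2.16 -1.04  3.22] TURN [ 0.17 -0.03  0.12]
```

Emit:
step_arm([
  [[0.1,0,0.1],[-0.9,-0.4,0.3],-0.1],
  [[0,0,0],[-0.7,-0.3,0.6],-0.1],
  [[0,0,0],[-0.2,-0.1,0.8],-0.1],
  [[0,0,0],[0,0,0.8],-0.1],
  [[0,0,0],[0,0,0.5],-0.1],
  [[0,0,0],[0,0,0],-0.1],
])

```text
time: 61.13
eef_pos: [0.4013, -0.2478, 0.2631]
eef_rot: [0.713, 0.701, -0.002, 0.002]
wrist_force: [-0.1, -0.2, -1.1]
grip_width: 0.0488
```

```bash
./pl .403 -.245 .21
```

```text
pos [ 0.4013 -0.2478  0.2631] t 61.1 F [-0.1 -0.2 -1.1] w 0.0488 UNITS [0.12 0.06 2.12] TURN [ 0.01  0.07 -0.24]
```

Emit:
step_arm([
  [[0,0.05,-0.15],[0.1,0.05,0.8],-0.1],
  [[0,0,0],[0,0,0.8],-0.1],
  [[0,0,0],[0,0,0.5],-0.1],
  [[0,0,0],[0,0,0],-0.1],
])

```text
time: 61.47
eef_pos: [0.4038, -0.2458, 0.2103]
eef_rot: [0.709, 0.705, 0.0, 0.002]
wrist_force: [0.1, -0.1, -2.7]
grip_width: 0.0488
```

```bash
./pl .403 -.245 .197
```

```text
pos [ 0.4038 -0.2458  0.2103] t 61.5 F [ 0.1 -0.1 -2.7] w 0.0488 UNITS [ 0.03 -0.03  0.53] TURN [ 0.05  0.04 -0.08]
```

Emit:
step_arm([
  [[0,0,0],[0,0,0.35],-0.1],
  [[0,0,0],[0,0,0.1],-0.1],
  [[0,0,0],[0,0,0],-0.1],
])

```text
time: 61.72
eef_pos: [0.405, -0.2456, 0.2006]
eef_rot: [0.709, 0.706, 0.001, 0.003]
wrist_force: [-0.1, -0.5, -1.5]
grip_width: 0.0488
```

Emit:
step_arm([
  [[0,0,0],[0,0,0.08],-0.1],
])

```text
time: 61.8
eef_pos: [0.4053, -0.2457, 0.1995]
eef_rot: [0.709, 0.706, 0.001, 0.004]
wrist_force: [0.1, 0.0, -1.1]
grip_width: 0.0491
```

Emit:
step_arm([
  [[0,0,0],[0,0,0.07],-0.1],
])

```text
time: 61.88
eef_pos: [0.4056, -0.2458, 0.1984]
eef_rot: [0.709, 0.705, 0.001, 0.004]
wrist_force: [-0.2, 1.1, -0.7]
grip_width: 0.0486
```

Emit:
step_arm([
  [[0,0,0],[0,0,0.07],-0.1],
])

```text
time: 61.97
eef_pos: [0.4058, -0.246, 0.1972]
eef_rot: [0.709, 0.705, 0.002, 0.005]
wrist_force: [0.6, 0.0, -1.5]
grip_width: 0.0492
```

Emit:
step_arm([
  [[0,0,0],[0,0,0.07],-0.1],
])

```text
time: 62.05
eef_pos: [0.4059, -0.2461, 0.1958]
eef_rot: [0.709, 0.705, 0.002, 0.005]
wrist_force: [-0.2, -0.8, -1.5]
grip_width: 0.0488
```

Emit:
step_arm([
  [[0,0,0],[0,0,0.05],-0.1],
])

```text
time: 62.13
eef_pos: [0.406, -0.2462, 0.1947]
eef_rot: [0.709, 0.705, 0.002, 0.006]
wrist_force: [-0.3, 0.2, 14.6]
grip_width: 0.0489
```

Emit:
step_arm([
  [[0,0,0],[0,0,0],0.3],
  [[0,0,0],[0,0,0],0.6],
  [[0,0,0],[0,0,0],0.6],
  [[0,0,0],[0,0,-0.4],0.6],
  [[0,0,0],[0,0,-1],0.6],
  [[0,0,0],[0,0,-1],0.6],
  [[0,0,0],[0,0,-1],0.2],
  [[0,0,0],[0,0,-1],-0.2],
])

```text
time: 62.8
eef_pos: [0.4039, -0.2443, 0.3047]
eef_rot: [0.708, 0.706, -0.001, 0.001]
wrist_force: [-0.3, 0.5, 0.3]
grip_width: 0.0454
```

Emit:
step_arm([
  [[0,0,-0.5],[0.6,0.15,-0.2],-0.2],
  [[0,0,-0.5],[1,0.25,0],-0.2],
  [[0,0,-0.5],[1,0.25,0],-0.2],
  [[0,0,-0.5],[1,0.3,0],-0.2],
  [[0,0,-0.5],[1,0.3,0],-0.2],
  [[0,0,-0.5],[1,0.3,0],-0.2],
])

```text
time: 63.3
eef_pos: [0.4301, -0.1017, 0.3131]
eef_rot: [0.632, 0.775, -0.001, 0.006]
wrist_force: [0.7, 0.1, 0.7]
grip_width: 0.0344
```

```bash
./pl .458 -.057 .29 105; python3 - <<'E'
from h import *
p=snapshot("top");save(p,"t11")
print("tray");[print(o) for o in caps(p,.05,.08,(.34,.56),(-.41,-.18))]
W=cloud(p);m=(W[...,2]>.08)&(W[...,2]<.1)&(W[...,0]>.42)&(W[...,0]<.49)&(W[...,1]>-.12)&(W[...,1]<.02);print(W[m].mean(0),m.sum())
p=snapshot("scene");save(p,"s11")
print("tray");[print(o) for o in caps(p,.05,.08,(.34,.56),(-.41,-.18))]
W=cloud(p);m=(W[...,2]>.08)&(W[...,2]<.1)&(W[...,0]>.42)&(W[...,0]<.49)&(W[...,1]>-.12)&(W[...,1]<.02);print(W[m].mean(0),m.sum())
E
```

```text
pos [ 0.4301 -0.1017  0.3131] t 63.3 F [0.7 0.1 0.7] w 0.0344 UNITS [1.54 1.45 0.91] TURN [ 0.08  0.16 -0.84]
tray
(array([ 0.5036, -0.243 ]), 0.0262, array([ 0.5045, -0.2422,  0.0645]), 385)
(array([ 0.5032, -0.3452]), 0.0266, array([ 0.5038, -0.3437,  0.0642]), 392)
(array([ 0.4052, -0.3447]), 0.0257, array([ 0.4056, -0.3432,  0.0642]), 382)
(array([ 0.4057, -0.2475]), 0.0256, array([ 0.4102, -0.2513,  0.0644]), 268)
[ 0.46182538 -0.06009341  0.08983119] 40
tray
(array([ 0.4055, -0.3455]), 0.0279, array([ 0.4095, -0.343 ,  0.0632]), 223)
(array([ 0.4052, -0.246 ]), 0.0274, array([ 0.41  , -0.2449,  0.0636]), 225)
(array([ 0.5054, -0.3441]), 0.0275, array([ 0.5088, -0.3424,  0.063 ]), 256)
(array([ 0.5037, -0.2436]), 0.027, array([ 0.508 , -0.2421,  0.0635]), 250)
[ 0.46226343 -0.05968174  0.08803587] 34
```

View pics/s11.png

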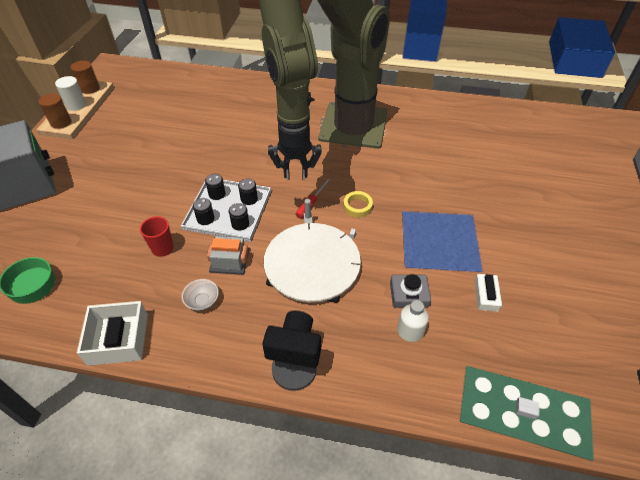

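Emit:
step_arm([
  [[0,0.1,-0.4],[0.8,0.7,0.2],-0.2],
  [[0,0,-0.4],[0.6,0.6,0.4],-0.2],
  [[0,0,0],[0,0,0.3],-0.2],
  [[0,0,0],[0,0,0],-0.2],
])

```text
time: 63.73
eef_pos: [0.4546, -0.0542, 0.289]
eef_rot: [0.604, 0.797, 0.002, 0.002]
wrist_force: [-1.4, -1.3, -0.6]
grip_width: 0.0343
```

```bash
./pl .461 -.060 .275 105
```

```text
pos [ 0.4546 -0.0542  0.289 ] t 63.7 F [-1.4 -1.3 -0.6] w 0.0343 UNITS [-0.29  0.18  0.56] TURN [0.07 0.02 0.16]
```

Emit:
step_arm([
  [[0,0,0.1],[-0.29,0.18,0.3],-0.2],
  [[0,0,0],[0,0,0],-0.2],
])

```text
time: 63.9
eef_pos: [0.4605, -0.0613, 0.2806]
eef_rot: [0.608, 0.794, 0.0, 0.002]
wrist_force: [0.4, 0.1, 0.2]
grip_width: 0.0342
```

```bash
./pl .461 -.060 .225 105
```

```text
pos [ 0.4605 -0.0613  0.2806] t 63.9 F [0.4 0.1 0.2] w 0.0342 UNITS [0.05 0.03 2.22] TURN [0.03 0.03 0.05]
```

Emit:
step_arm([
  [[0,0,0],[0.03,0.02,0.4],-0.2],
  [[0,0,0],[0,0,0.4],-0.2],
  [[0,0,0],[0,0,0],-0.2],
])

```text
time: 64.15
eef_pos: [0.4602, -0.0649, 0.2598]
eef_rot: [0.611, 0.792, -0.001, 0.002]
wrist_force: [-0.5, 0.5, 0.3]
grip_width: 0.0347
```

```bash
./pl .461 -.060 .225 105
```

```text
pos [ 0.4602 -0.0649  0.2598] t 64.2 F [-0.5  0.5  0.3] w 0.0347 UNITS [0.19 0.08 1.39] TURN [ 0.01  0.07 -0.07]
```

Emit:
step_arm([
  [[0,0,0],[0.18,0.05,0.2],-0.2],
  [[0,0,0],[0,0,0.4],-0.2],
  [[0,0,0],[0,0,0.4],-0.2],
  [[0,0,0],[0,0,0.3],-0.2],
  [[0,0,0],[0,0,0],-0.2],
])

```text
time: 64.57
eef_pos: [0.4598, -0.0633, 0.2271]
eef_rot: [0.614, 0.789, -0.001, 0.003]
wrist_force: [-0.3, 0.2, -0.1]
grip_width: 0.0344
```

```bash
python3 arc.py;./pl .461 -.060 .225 105; python3 - <<'E'
from h import *
p=snapshot("scene");c=p["color"][150:290,240:400];p["color"]=cv2.resize(c,None,fx=4,fy=4,interpolation=cv2.INTER_CUBIC);save(p,"s12")
E
```

```text
pos [ 0.4598 -0.0633  0.2271] r 0.1498 ang 197.9 phi 104.3 tilt [ 0.003 -0.006 -1.   ] F [-0.3  0.2 -0.1] Ft,Fr (tool x,y) [ 0.3 -0.3  0.1] w 0.0344
pos [ 0.4598 -0.0633  0.2271] t 64.6 F [-0.3  0.2 -0.1] w 0.0344 UNITS [0.12 0.08 0.09] TURN [ 0.03  0.09 -0.18]
```

View pics/s12.png

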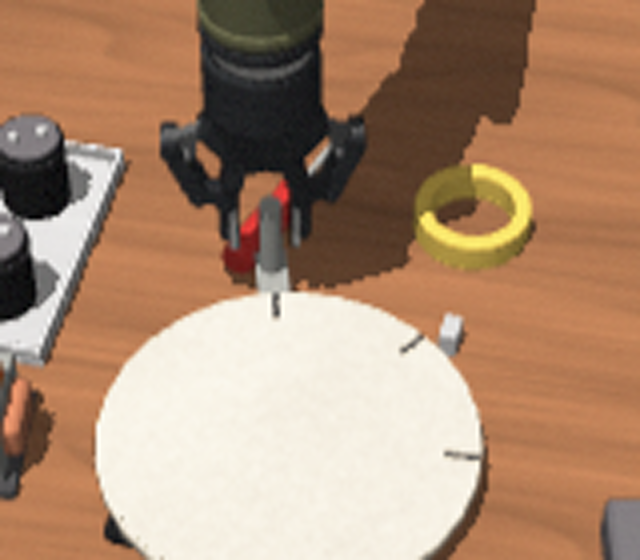

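Emit:
step_arm([
  [[0,0,0],[0.1,0,0.05],-0.45],
  [[0,0,0],[0,0,0],-0.45],
  [[0,0,0.4],[0.2,0,0],-0.45],
  [[0,0,0.6],[0.25,0.01,0],-0.45],
  [[0,0,0.6],[0.25,0.01,0],-0.45],
  [[0,0,0.6],[0.25,0.01,0],-0.45],
  [[0,0,0.6],[0.25,0.01,0],-0.45],
])

```text
time: 65.2
eef_pos: [0.4549, -0.0341, 0.2289]
eef_rot: [0.694, 0.72, -0.002, 0.006]
wrist_force: [-0.3, -1.9, -2.3]
grip_width: 0.0234
```

```bash
python3 arc.py;./pl .461 -.060 .225 95
```

```text
pos [ 0.4549 -0.0341  0.2289] r 0.1484 ang 186.5 phi 92.1 tilt [ 0.006 -0.011 -1.   ] F [-0.3 -1.9 -2.3] Ft,Fr (tool x,y) [-1.8 -0.4  2.3] w 0.0234
pos [ 0.4549 -0.0341  0.2289] t 65.2 F [-0.3 -1.9 -2.3] w 0.0234 UNITS [-1.04  0.2   0.17] TURN [ 0.07  0.16 -0.72]
```

Emit:
step_arm([
  [[0,0.05,0.5],[0.3,0.01,0.05],-0.45],
  [[0,0.05,0.5],[0.3,0.01,0.05],-0.45],
  [[0,0.05,0.5],[0.3,0.01,0.02],-0.45],
  [[0,0,0.5],[0.3,0.01,0],-0.45],
])

```text
time: 65.53
eef_pos: [0.4549, -0.0082, 0.2277]
eef_rot: [0.748, 0.664, -0.003, 0.005]
wrist_force: [-0.0, -3.2, -2.9]
grip_width: 0.0236
```

```bash
python3 arc.py;./pl .461 -.060 .225 85
```

```text
pos [ 0.4549 -0.0082  0.2277] r 0.1478 ang 176.5 phi 83.2 tilt [ 0.002 -0.012 -1.   ] F [-0.  -3.2 -2.9] Ft,Fr (tool x,y) [-3.2  0.4  2.9] w 0.0236
pos [ 0.4549 -0.0082  0.2277] t 65.5 F [-0.  -3.2 -2.9] w 0.0236 UNITS [-2.03  0.49  0.13] TURN [ 0.05  0.16 -0.45]
```

Emit:
step_arm([
  [[0,0.05,0.4],[0.3,0.01,0.02],-0.45],
  [[0,0.05,0.4],[0.3,0.01,0.02],-0.45],
  [[0,0.05,0.4],[0.3,0.01,0.02],-0.45],
  [[0,0,0.5],[0.3,0.01,0],-0.45],
])

```text
time: 65.87
eef_pos: [0.4602, 0.0219, 0.2271]
eef_rot: [0.789, 0.614, 0.001, 0.002]
wrist_force: [0.6, -0.3, -0.8]
grip_width: 0.0237
```

```bash
python3 arc.py
```

```text
pos [0.4602 0.0219 0.2271] r 0.1475 ang 164.6 phi 75.7 tilt [ 0.003 -0.002 -1.   ] F [ 0.6 -0.3 -0.8] Ft,Fr (tool x,y) [-0.2  0.7  0.8] w 0.0237
```

Emit:
step_arm([
  [[0,0,0.5],[0.3,0.02,0],-0.45],
  [[0,0,0.5],[0.3,0.02,0],-0.45],
  [[0,0,0.5],[0.3,0.02,0],-0.45],
])

```text
time: 66.12
eef_pos: [0.4709, 0.0493, 0.2277]
eef_rot: [0.822, 0.57, 0.007, -0.0]
wrist_force: [1.6, 1.0, -0.0]
grip_width: 0.0233
```

```bash
python3 arc.py;./pl .483 .070 .225 60
```

```text
pos [0.4709 0.0493 0.2277] r 0.1474 ang 153.1 phi 69.5 tilt [ 0.012  0.009 -1.   ] F [ 1.6  1.  -0. ] Ft,Fr (tool x,y) [1.5 1.1 0. ] w 0.0233
pos [0.4709 0.0493 0.2277] t 66.1 F [ 1.6  1.  -0. ] w 0.0233 UNITS [0.94 0.16 0.12] TURN [ 0.1  -0.19  2.38]
```

Emit:
step_arm([
  [[0.05,-0.1,0.7],[0.25,0.03,0],-0.45],
  [[0,-0.05,0.7],[0.25,0.03,0],-0.45],
  [[0,0,0.7],[0.2,0.02,0],-0.45],
  [[0,0,0],[0,0,0],-0.45],
])

```text
time: 66.45
eef_pos: [0.4834, 0.0734, 0.2288]
eef_rot: [0.862, 0.507, 0.01, -0.002]
wrist_force: [-0.2, -0.1, -0.4]
grip_width: 0.0233
```

```bash
python3 arc.py;./pl .483 .070 .225 55; python3 - <<'E'
from h import *
p=snapshot("scene");c=p["color"][170:290,280:440];p["color"]=cv2.resize(c,None,fx=4,fy=4,interpolation=cv2.INTER_CUBIC);save(p,"s13")
E
```

```text
pos [0.4834 0.0734 0.2288] r 0.1496 ang 142.7 phi 60.9 tilt [ 0.014  0.013 -1.   ] F [-0.2 -0.1 -0.4] Ft,Fr (tool x,y) [-0.2 -0.1  0.4] w 0.0233
pos [0.4834 0.0734 0.2288] t 66.5 F [-0.2 -0.1 -0.4] w 0.0233 UNITS [-0.13  0.05  0.15] TURN [ 0.07 -0.27  1.47]
```

View pics/s13.png

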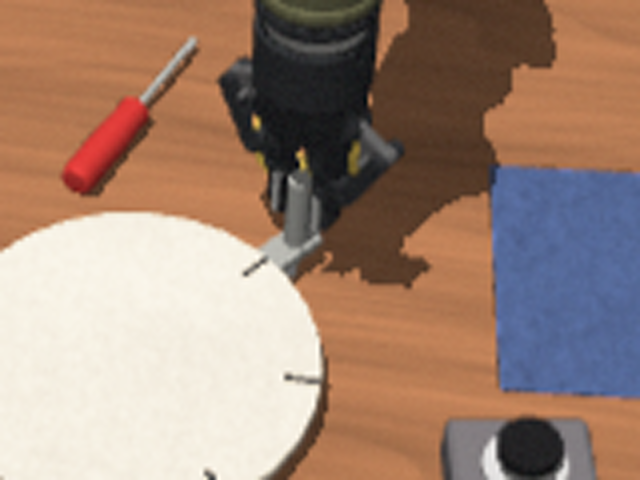

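Post is back at its first place. Open slightly and lift off.

Emit:
step_arm([
  [[0,0,0],[0,0,0],-0.2],
  [[0,0,0],[0,0,0],-0.2],
  [[0,0,0],[0,0,-0.5],-0.2],
  [[0,0,0],[0,0,-1],-0.2],
  [[0,0,0],[0,0,-1],-0.2],
  [[0,0,0],[0,0,-1],-0.2],
  [[0,0,0],[0,0,-1],-0.2],
])

```text
time: 67.08
eef_pos: [0.4789, 0.0705, 0.3403]
eef_rot: [0.86, 0.51, 0.003, -0.004]
wrist_force: [0.2, -0.1, -0.8]
grip_width: 0.0338
```

Emit:
step_arm([
  [[0,0,0],[0,-0.5,-1],0],
  [[0,0,0],[0,-0.5,-1],0],
  [[0,0,0],[0.5,-0.5,0],0],
  [[0,0,0],[1,0,0],0],
  [[0,0,0],[1,0,0],0],
  [[0,0,0],[1,0,0],0],
  [[0,0,0],[1,0,0],0],
  [[0,0,0],[0,0,0],0],
])

```text
time: 67.75
eef_pos: [0.4994, 0.1848, 0.4002]
eef_rot: [0.862, 0.507, 0.007, -0.001]
wrist_force: [1.1, 0.1, 0.1]
grip_width: 0.0426
```

```bash
python3 - <<'E'
from h import *
print(readout.sense()["eef_pos"])
p=snapshot("top");save(p,"t14");W=cloud(p)
print("tray");[print(o) for o in caps(p,.05,.08,(.34,.56),(-.41,-.18))]
print("key");[print(o) for o in caps(p,.056,.072,(.6,.69),(.19,.29))]
m=(W[...,2]>.08)&(W[...,2]<.1)&(W[...,0]>.42)&(W[...,0]<.53)&(W[...,1]>0.03)&(W[...,1]<.16);print(W[m].mean(0),m.sum())
p=snapshot("scene");save(p,"s14");W=cloud(p)
m=(W[...,2]>.08)&(W[...,2]<.1)&(W[...,0]>.42)&(W[...,0]<.53)&(W[...,1]>0.03)&(W[...,1]<.16);print(W[m].mean(0),m.sum())
a=cv2.imread("pics/scene0.png").astype(int);b=cv2.imread("pics/s14.png").astype(int)
cv2.imwrite("pics/diff.png",np.clip(np.abs(a-b).sum(2),0,255).astype(np.uint8))
E
```

```text
[0.49935689 0.18475268 0.40018742]
tray
(array([ 0.5041, -0.2433]), 0.0257, array([ 0.5045, -0.2424,  0.0645]), 384)
(array([ 0.5042, -0.345 ]), 0.0266, array([ 0.5037, -0.3436,  0.0642]), 396)
(array([ 0.4052, -0.3447]), 0.0258, array([ 0.4053, -0.3434,  0.0642]), 379)
(array([ 0.4055, -0.247 ]), 0.0261, array([ 0.4061, -0.2457,  0.0643]), 384)
key
(array([0.6463, 0.2353]), 0.0192, array([0.6462, 0.2355, 0.0636]), 201)
[0.48415574 0.06924364 0.09004696] 40
[0.48494107 0.06880761 0.08793131] 37
```

View pics/s14.png

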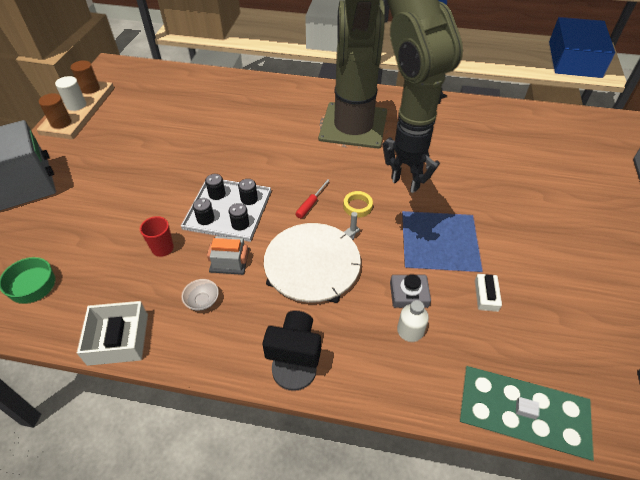

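View pics/diff.png

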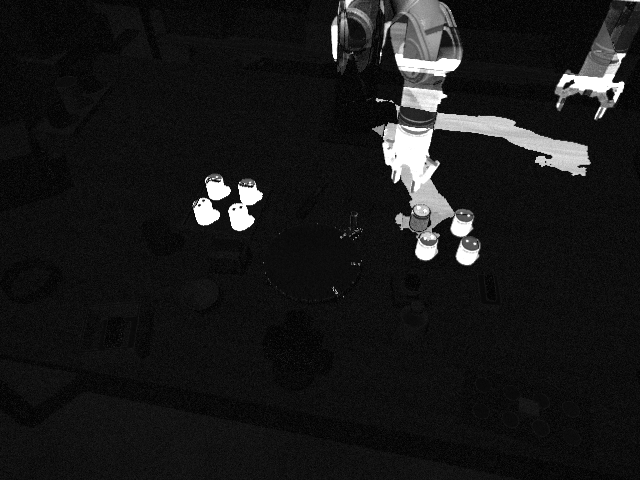

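The difference against the first picture shows only the capacitors and the arm changed. The four caps stand in the tray at (204–248, 187–215), the handle is back at (353, 225), and the key is up.

```bash
python3 -c "
from workcell import bot
print(bot.close_job())"
```

```text
the job is handed in; nothing more can be done
None
```

The job is done and handed in, at about 68 s of the 210 s allowed. No verdict came back, so what follows rests on my own checks.

- **First photo:** All four capacitors went from the mat onto the platter. I held the key at its first click for about 1.4 s at 4–6 N, with two readings just above 7 N (up to 7.9 N) as it seated. Then I pressed it to the bottom (12–15 N) and let it up.
- **Turn and second photo:** I turned the platter one click with all four still standing. I then photographed them again the same way, with the hold again about 1.4 s and the bottom press at 15.8 N.
- **Finish:** I stood all four in the tray and turned the platter back to its first position.

**Last checks:**
- The can tops measured 64 mm above the table at four spots well inside the tray walls, so they are upright on its floor.
- The handle is back within 1 mm of where it was before the first turn.
- The key is up at 64 mm.
- Comparing the scene picture with the first one shows only the capacitors and the arm changed.

**Two irregularities:**
- While I set the first capacitor on the platter, the wrist force briefly reached about 82 N, because I stepped down too far after contact. The limit is 120 N. Later placements stayed under 25 N.
- One capacitor was knocked about 25 mm outward on the platter while the arm was away. It stayed upright, and I picked it up from its new spot.

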